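Pair up the stripped bearing halves and sort the fasteners

TASK

Three split bearing housings have been stripped and cleaned, and their parts lie mixed on the bench. Put each cap back on the one lower half whose dowels it fits, fully down so that the joint faces meet, and sort the loose bolt into the tray with the bolts and the loose nut into the tray with the nuts. Leave everything released and at rest.

Things in the scene. Friction and masses are not known exactly. Their poses are not given: they have to be found in the camera images.
- cap_large: The biggest of three loose bearing caps (dark cast iron, bronze lining), joint face down: 124 mm long (y), 46 mm wide (x, shaft direction), arch 38 mm high plus an 11 mm boss and nipple. Origin: centre of the joint face. End ears 18 mm thick with vertical 13 mm dowel holes (19 mm at the joint face) at y = +/-50 mm. Grip across the flat 46 mm ends at mid-length. Symmetrical: fits either way round.
- cap_medium: The middle-sized of three loose bearing caps (dark cast iron, bronze lining), joint face down: 102 mm long (y), 40 mm wide (x, shaft direction), arch 27 mm high plus an 11 mm boss and nipple. Origin: centre of the joint face. End ears 16 mm thick with vertical 13 mm dowel holes (19 mm at the joint face) at y = +/-38 mm. Grip across the flat 40 mm ends at mid-length. Symmetrical: fits either way round.
- cap_small: The smallest of three loose bearing caps (dark cast iron, bronze lining), joint face down: 78 mm long (y), 34 mm wide (x, shaft direction), arch 18.5 mm high plus an 11 mm boss and nipple. Origin: centre of the joint face. End ears 14 mm thick with vertical 13 mm dowel holes (19 mm at the joint face) at y = +/-26.5 mm. Grip across the flat 34 mm ends at mid-length. Symmetrical: fits either way round.
- base_large: The biggest of three fixed bearing lower halves: 124 mm long (y; foot 156), 44 mm wide (x; foot 50). Origin: centre of underside. Bright joint faces 46 mm up, beside a half-round bore along x. Two steel dowels, 10 mm thick tapering to 2.5, rise 17 mm from them at y = +/-50 mm; they fit only the large cap. Seated, its origin is 46 mm above this one, y axes parallel.
- base_medium: The middle-sized of three fixed bearing lower halves: 102 mm long (y; foot 134), 38 mm wide (x; foot 44). Origin: centre of underside. Bright joint faces 37 mm up, beside a half-round bore along x. Two steel dowels, 10 mm thick tapering to 2.5, rise 15 mm from them at y = +/-38 mm; they fit only the medium cap. Seated, its origin is 37 mm above this one, y axes parallel.
- base_small: The smallest of three fixed bearing lower halves: 78 mm long (y; foot 110), 32 mm wide (x; foot 38). Origin: centre of underside. Bright joint faces 29 mm up, beside a half-round bore along x. Two steel dowels, 10 mm thick tapering to 2.5, rise 13 mm from them at y = +/-26.5 mm; they fit only the small cap. Seated, its origin is 29 mm above this one, y axes parallel.
- bolt: The loose M12 hexagon bolt, bright steel, lying on its side: 68 mm long along its y, head (22 mm across) at the +y end, shank about 12 mm thick from y = -34 to +26 mm, its middle 9.5 mm above the underside. Origin: centre of the underside. Grip it across the shank (along its x).
- nut: The loose M24 hexagon nut, dark steel, lying flat: 35 mm across flats (its x), 39 mm across corners (its y), 19 mm high. Origin: centre of the underside.
- bolt_tray: Fixed open steel tray, outside 110 mm (x) by 150 mm (y), walls 3 mm thick, 26 mm high. Origin: centre of the underside; inner floor 3 mm above it. Two bolts like the loose one lie fixed in it towards its +y end (y = +18 to +72 mm, up to 22 mm above the origin); the rest of the floor is free.
- nut_tray: Fixed open steel tray, outside 110 mm (x) by 150 mm (y), walls 3 mm thick, 26 mm high. Origin: centre of the underside; inner floor 3 mm above it. Two nuts like the loose one lie fixed in it towards its +y end (y = +25 to +72 mm, up to 22 mm above the origin); the rest of the floor is free.

How it is judged:
By the outcome, as a careful person would: the job done as asked, in the order asked, and still so for the second after the job is handed in, with the robot touching nothing.
It also fails if it takes over 131 s, if anything falls off the work surface, if the arm or the gripper's body presses on something with over 40 N, if the wrist force passes 120 N, or if a joint passes its speed limit or range.

ROBOT

A 7-joint arm with a two-finger parallel gripper is mounted at the origin on the work surface; the furniture and walls round the work are solid. World frame = base frame: x ahead of the robot, y to its left, z up, the work surface at z = 0. Lengths are in m, angles in rad, forces in N, time in s.
With the tool pointing down it reaches from about 0.4 to 0.85 m from the base axis. Payload 10.4 kg.
Tool frame: the origin (TCP) lies between the finger pads; the fingertips stand 17 mm ahead of it and the grasp point (between the pads) lies 2 mm behind it; z points along the fingers, y is the direction in which the jaws open and shut (so a half turn about z gives the same grasp; the last joint's range is limited). The gripper opens to 85 mm and grips with 20 to 120 N. Pads are 22 mm wide; open, the fingers measure 114 mm over their backs; the gripper's body (76 mm by 85 mm) begins 54 mm behind the grasp point. The pads swing forward as they close: fully open they stand 13 mm farther back than shut.
Start: joints at [1.172, 0.332, -0.065, 1.46, 0.022, 1.35, -0.088], TCP at [0.229, -0.581, 0.223] pointing down, gripper open.
Joint ranges: [-2.6, 2.6], [-0.5, 2.12], [-1.47, 1.34], [0.16, 2.42], [-1.27, 4.41], [0.06, 2.06], [-2.6, 2.6]. Speed limits (rad/s): [2.22, 2.22, 2.79, 2.79, 3.14, 3.14, 3.14].

INTERFACE

Orientations are given as a unit quaternion [x, y, z, w].
In Python, from workcell import manip gives the robot as it stands.
- The arm moves only by the tool jog_arm, never from a script. Its argument "steps" is one flat list of numbers, 5 for each row, row after row: the finger opening in m, from 0 to 0.0854, then the shift along the tool's x, y, z in m, then the turn about the tool's z in rad. In form: [gripper, x, y, z, twist, gripper, x, y, z, twist, ...]. A call has exactly 10 rows; each row is the pose to reach, as a shift and turn from the pose commanded when the call began, along the tool's axes at that moment; what a row does not reach only later rows make up. A row lasts 1/10 s, in which the tool goes at most 50 mm and 8.59 degrees, less where a joint would pass 70% of its speed; a pose out of reach is approached as far as the arm can. A call with a gripper value outside its range is refused whole. The fingers move at their own pace and stop on an object; "grip_force" is the grip in N (left out, the last holds). Time passes only in rows, so rows that repeat a pose let the fingers close, or fill a call up. It gives the time, the measured TCP pose, the force and the opening at its end, in the units of the state.
- manip.get_obs(): the state, without advancing time (a new reading comes with each control period).
- manip.camera(name): name is "scene" or "side" or "wrist"; returns (picture, depth): 420x560x3 uint8, red, green, blue; 420x560 float32, m along the optical axis (not along the pixel's ray), 0 where there is no reading.
- manip.calibration(name): a dict with "mtx" (3x3 intrinsics, pixels), "world_to_cam" (4x4, takes a point from world to camera coordinates). Camera axes: x right, y down, z forward; pixel columns grow to the right and rows downward; lengths in m; the calibration is good to about 2 mm. A picture is of the moment at which its call begins: read the wrist's pose just before it. calibration takes no time and is no camera call; for the wrist camera it gives the pose at the moment of the call.
- manip.hand_in(): hands the job in, once; it reports no verdict.
The state is a dict: "clock": time; "joint_pos": joint angles; "joint_velocities": joint speeds; "tau": joint torques, N m; "position": TCP position; "ee_rot": TCP orientation; "ft_force": force on the tool from outside, world axes, zero at the start; "torque": the same for the moment, N m; "grip_width": opening from 0.0 (shut) to 1.0 (fully open).
Only numpy, scipy, OpenCV 4.12 (cv2) and the standard library are available. Lean on these libraries where they do the work, as an engineer would, in place of code of your own. Each camera call takes 0.05 s, during which the arm holds its last target.

## Working session

There is one attempt and no reset: what is moved stays moved. The work goes in short steps, Python scripts to look and compute and a tool call to move; the robot and the scene stay as the last step left them, time stands still between calls to the robot, and variables do not carry over. Pictures are saved under pics/ and viewed, and the job is handed in when it is done.

Besides the shell and the picture viewer there is one more tool, called by a JSON object that holds its "fn" and its "kwargs". jog_arm: Moves the arm, as the interface text tells. Its arguments: {"type":"object","properties":{"steps":{"type":"array"},"grip_force":{"type":"number"}},"required":["steps"]}

```bash
mkdir -p pics; ls; cat > h.py <<'E'
import numpy as np, cv2
from workcell import manip
def snap(n,f):
    c=manip.calibration(n); im,d=manip.camera(n)
    cv2.imwrite(f'pics/{f}.png',im[:,:,::-1]); np.savez(f'pics/{f}.npz',im=im,d=d,K=c['mtx'],T=c['world_to_cam'])
    return im,d,c
def load(f):
    z=np.load(f'pics/{f}.npz'); return z['im'],z['d'],np.array(z['K']),np.array(z['T'])
def ray(K,T,u,v,z):
    d=np.linalg.inv(K)@np.array([u,v,1.]); R=T[:3,:3]; c=-R.T@T[:3,3]; w=R.T@d
    return c+w*(z-c[2])/w[2]
def pts(d,K,T):
    v,u=np.mgrid[:d.shape[0],:d.shape[1]]
    P=np.stack([(u-K[0,2])/K[0,0]*d,(v-K[1,2])/K[1,1]*d,d],-1)
    return (P-T[:3,3])@T[:3,:3]
E
python3 - <<'E'
from h import *
for n in ['scene','side','wrist']:
    snap(n,n+'0')
o=manip.get_obs(); print(o)
E
```

```text
pics
{'clock': 0.15, 'joint_pos': array([ 1.17237256,  0.33273633, -0.06470672,  1.46070306,  0.02162381,
        1.34992926, -0.0884738 ]), 'joint_velocities': array([-0.00124446, -0.00221915, -0.00085809, -0.00208581, -0.00015659,
       -0.00077437, -0.00074952]), 'tau': array([ 1.28867134e-03, -6.25827813e+01,  4.95272514e-02, -3.91852891e+01,
        1.62289973e-02,  7.41725089e-03,  4.97162684e-07]), 'position': array([ 0.22929154, -0.58111664,  0.22261437]), 'ee_rot': array([ 9.82391290e-01,  1.86834317e-01, -1.33489551e-04, -5.23152594e-04]), 'ft_force': array([-0.1764706 ,  0.52358679,  0.55110051]), 'torque': array([-0.00834263, -0.0125096 , -0.02675079]), 'grip_width': 0.9984276133967361}
```

View pics/scene0.png

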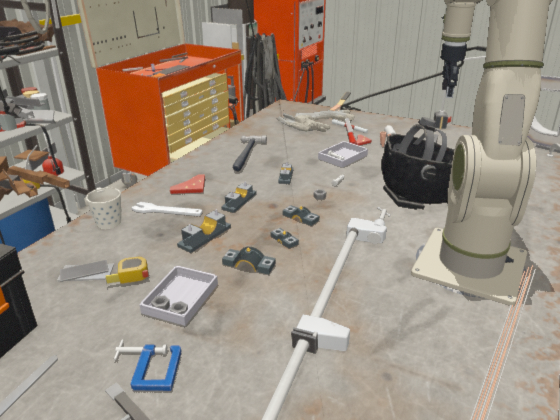

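View pics/side0.png

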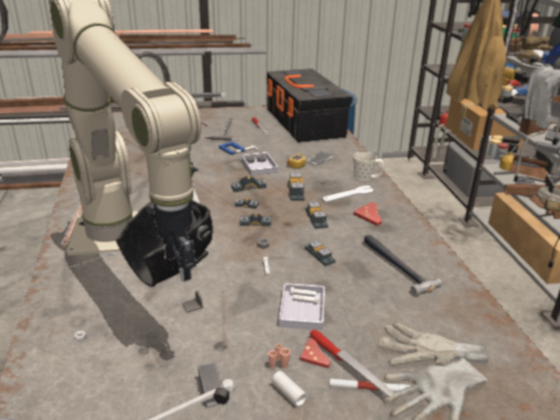

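View pics/wrist0.png

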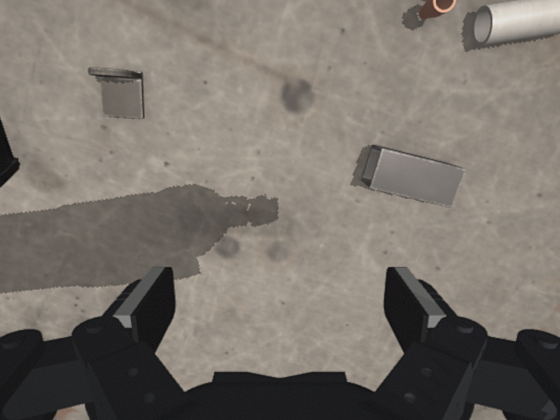

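The scene view shows the nut tray at (180,295), the bolt tray at (343,154), and the bases at (205,230), (238,197) and (286,173). The caps are at (248,258), (300,213) and (284,237), the nut at (319,194) and the bolt at (338,180). The side view shows the same layout. The wrist sees only bench clutter. Next I'll get rough positions.

```bash
python3 - <<'E'
from h import *
for f,L in [('scene0',dict(nt=(180,295),bt=(343,154),bL=(205,230),bM=(238,197),bS=(286,173),cL=(248,258),cM=(300,213),cS=(284,237),nut=(319,194),bolt=(338,180),clamp=(366,232),clampend=(383,214),string=(283,130),pipe=(325,292))),
 ('side0',dict(nt=(260,162),bt=(303,305),bL=(296,185),bM=(317,214),bS=(320,252),cL=(249,184),cS=(246,203),cM=(255,220),nut=(263,243),bolt=(266,265),string=(222,330)))]:
    im,d,K,T=load(f); P=pts(d,K,T); print(f,'cam',-T[:3,:3].T@T[:3,3],K[0,0])
    for k,(u,v) in L.items(): print(k,P[v,u].round(3),d[v,u].round(3))
im,d,K,T=load('wrist0');print('wristcam',-T[:3,:3].T@T[:3,3],K)
print(T)
E
```

```text
scene0 cam [-0.08993387  1.09755638  0.72259317] 495.1600320808226
nt [0.544 0.446 0.001] 1.122
bt [ 0.539 -0.473  0.003] 1.813
bL [0.644 0.218 0.02 ] 1.329
bM [0.683 0.001 0.009] 1.515
bS [ 0.619 -0.187  0.027] 1.621
cL [0.469 0.277 0.026] 1.204
cM [0.466 0.009 0.017] 1.409
cS [0.452 0.127 0.007] 1.318
nut [ 0.47  -0.125  0.016] 1.512
bolt [ 0.463 -0.254  0.009] 1.61
clamp [0.259 0.033 0.03 ] 1.292
clampend [ 0.252 -0.079  0.029] 1.374
string [ 0.857 -0.591  0.   ] 2.044
pipe [0.245 0.316 0.037] 1.069
side0 cam [ 0.27749954 -1.55726381  0.92321122] 545.2762658270991
nt [0.547 0.483 0.001] 2.242
bt [ 0.539 -0.45   0.004] 1.443
bL [0.636 0.167 0.047] 1.963
bM [ 0.671 -0.025  0.033] 1.811
bS [ 0.638 -0.218  0.011] 1.653
cL [0.475 0.246 0.022] 2.018
cS [0.451 0.129 0.007] 1.922
cM [ 0.466 -0.006  0.014] 1.805
nut [ 0.472 -0.157  0.019] 1.675
bolt [ 0.467 -0.263  0.011] 1.588
string [ 0.321 -0.51  -0.002] 1.361
wristcam [ 0.29419936 -0.55550156  0.37312274] [[353.41573246   0.         279.1296752 ]
 [  0.         353.41573246 209.2026024 ]
 [  0.           0.           1.        ]]
[[ 0.36770314 -0.92994079 -0.00212882 -0.62396728]
 [-0.89396248 -0.3541059   0.27466362 -0.03618643]
 [-0.25617473 -0.09909159 -0.96153802  0.37909261]
 [ 0.          0.          0.          1.        ]]
```

```bash
python3 - <<'E'
from h import *
# top-down ortho map of heights 
im,d,K,T=load('scene0'); P=pts(d,K,T)
m=(d>0)&(P[...,0]>0.1)&(P[...,0]<1.0)&(P[...,1]>-0.8)&(P[...,1]<0.6)&(P[...,2]>-.02)&(P[...,2]<1)
out=np.zeros((560,800,3),np.uint8)
# u = (0.6-y)*500 ; v=(1.0-x)*500
q=P[m];c=im[m];o=np.argsort(q[:,2])
u=((0.6-q[o,1])*550).astype(int);v=((1.05-q[o,0])*550).astype(int)
ok=(u<800)&(v<560)&(u>=0)&(v>=0)
out[v[ok],u[ok]]=c[o][ok][:,::-1]
cv2.imwrite('pics/top0.png',out)
E
```

```text
(no output)
```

View pics/top0.png

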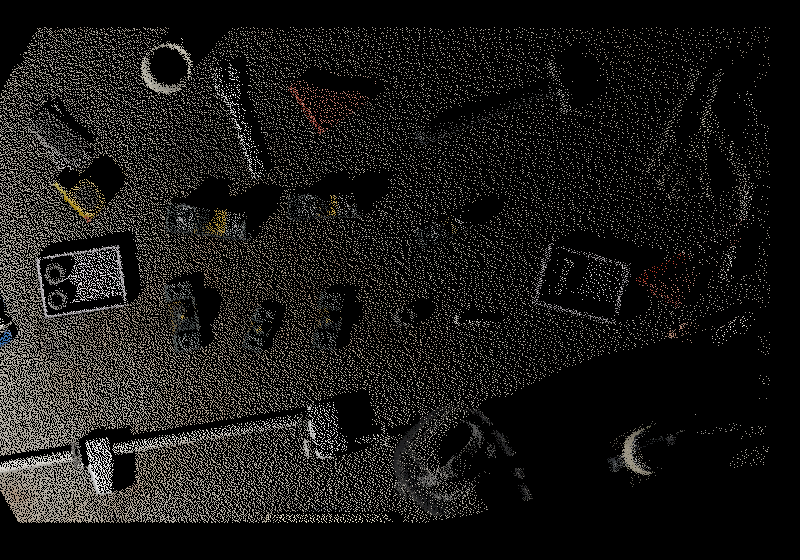

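The top-down map shows a clear layout. Before the first move I'll check the height of the black bag near the arm and of anything tall in the work zone.

```bash
python3 - <<'E'
from h import *
for f in ['scene0','side0']:
    im,d,K,T=load(f); P=pts(d,K,T); q=P[d>0]
    for a,b,c,e in [(.1,.38,-.5,0),(.35,.85,-.4,.4),(.35,.85,-.55,-.4),(.35,.85,.4,.6),(.15,.35,0,.4)]:
        s=q[(q[:,0]>a)&(q[:,0]<b)&(q[:,1]>c)&(q[:,1]<e)&(q[:,2]>.06)&(q[:,2]<1.2)]
        print(f,(a,b,c,e),len(s), s.min(0).round(2) if len(s) else '', s.max(0).round(2) if len(s) else '')
E
cat >> h.py <<'E'
def yaw(q):
    from scipy.spatial.transform import Rotation as R
    m=R.from_quat(q).as_matrix(); return np.arctan2(m[1,0],m[0,0]), m
def go(x,y,z,ps=None):
    o=manip.get_obs(); s,m=yaw(o['ee_rot']); p=o['position']
    d=m.T@(np.array([x,y,z])-p); t=0 if ps is None else -((ps-s+np.pi/2)%np.pi-np.pi/2)
    print('t',o['clock'].__round__(2),'pos',p.round(4),'yaw',round(s,4),'F',o['ft_force'].round(1),'gw',round(o['grip_width'],3),'j7',o['joint_pos'][6].round(2),'-> shift',d.round(4),'twist',round(t,4))
E
python3 -c "
from h import *
go(.56,.04,.30,0)"
```

```text
scene0 (0.1, 0.38, -0.5, 0) 4339 [ 0.11 -0.37  0.06] [ 0.32 -0.11  0.27]
scene0 (0.35, 0.85, -0.4, 0.4) 6 [0.64 0.17 0.06] [0.66 0.27 0.06]
scene0 (0.35, 0.85, -0.55, -0.4) 0  
scene0 (0.35, 0.85, 0.4, 0.6) 0  
scene0 (0.15, 0.35, 0, 0.4) 0  
side0 (0.1, 0.38, -0.5, 0) 4902 [ 0.1  -0.5   0.06] [ 0.32 -0.15  0.72]
side0 (0.35, 0.85, -0.4, 0.4) 2 [0.64 0.16 0.06] [0.65 0.26 0.06]
side0 (0.35, 0.85, -0.55, -0.4) 0  
side0 (0.35, 0.85, 0.4, 0.6) 0  
side0 (0.15, 0.35, 0, 0.4) 0  
t 0.15 pos [ 0.2293 -0.5811  0.2226] yaw 0.3759 F [-0.2  0.5  0.6] gw 0.998 j7 -0.09 -> shift [ 0.5356 -0.4564 -0.0769] twist 0.3759
```

{"fn": "jog_arm", "kwargs": {"steps": [0.085, 0.05, 0.004, -0.014, 0.06, 0.085, 0.1, 0.008, -0.028, 0.12, 0.085, 0.15, 0.012, -0.042, 0.18, 0.085, 0.2, 0.016, -0.056, 0.24, 0.085, 0.24, 0.02, -0.07, 0.3, 0.085, 0.282, 0.024, -0.077, 0.376, 0.085, 0.32, -0.02, -0.077, 0.376, 0.085, 0.36, -0.06, -0.077, 0.376, 0.085, 0.4, -0.1, -0.077, 0.376, 0.085, 0.43, -0.14, -0.077, 0.376]}}

```text
clock: 1.15
position: [0.5722, -0.3114, 0.2996]
ee_rot: [1.0, -0.0, -0.0, -0.0]
ft_force: [1.3, -0.2, -0.3]
grip_width: 0.992
```

```bash
python3 -c "
from h import *
go(.58,-.25,.30,0)"
```

```text
t 1.15 pos [ 0.5722 -0.3114  0.2996] yaw -0.0 F [ 1.3 -0.2 -0.3] gw 0.992 j7 -1.19 -> shift [ 0.0078 -0.0614 -0.0004] twist -0.0
```

```bash
python3 -c "
from h import *
snap('wrist','wA')
go(.58,.10,.30,0)"
```

```text
t 1.2 pos [ 0.5764 -0.3007  0.3003] yaw 0.0112 F [4.5 7.8 1. ] gw 0.995 j7 -1.19 -> shift [ 0.0081 -0.4006  0.0025] twist 0.0112
```

View pics/wA.png

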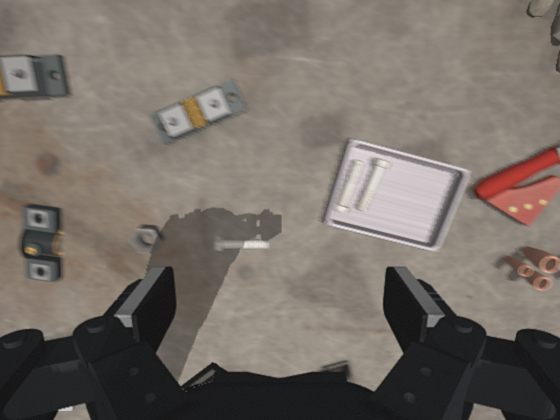

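{"fn": "jog_arm", "kwargs": {"steps": [0.085, 0.0, -0.05, 0, 0, 0.085, 0.0, -0.1, 0, 0, 0.085, 0.0, -0.15, 0, 0, 0.085, 0.0, -0.2, 0, 0, 0.085, 0.0, -0.25, 0, 0, 0.085, 0.0, -0.3, 0, 0, 0.085, 0.0, -0.34, 0, 0, 0.085, 0.0, -0.37, 0, 0, 0.085, 0.0, -0.38, 0, 0, 0.085, 0.0, -0.38, 0, 0]}}

```text
clock: 2.2
position: [0.5715, 0.0677, 0.3]
ee_rot: [1.0, 0.001, -0.0, -0.0]
ft_force: [0.6, -1.2, 0.1]
grip_width: 0.997
```

```bash
python3 -c "
from h import *
snap('wrist','wB')
go(.58,.10,.30,0)"
```

```text
t 2.25 pos [0.5717 0.0658 0.3   ] yaw -0.0003 F [-0.7 -0.4  0. ] gw 0.994 j7 -1.83 -> shift [ 0.0083 -0.0342 -0.    ] twist -0.0003
```

View pics/wB.png

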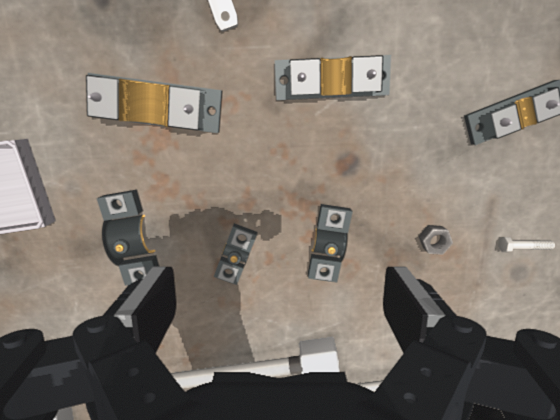

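wB shows the bases at (150,103), (332,77) and (515,113), and the caps at (124,240), (330,243) and (237,252). The nut is at (434,240) and the bolt at (525,244). wA shows the bolt tray at (397,193), with its fixed bolts on the left. I'll measure from these crops.

```bash
python3 - <<'E'
from h import *
im,d,K,T=load('wB'); 
a=cv2.resize(im[40:150,70:400,::-1],None,fx=2.4,fy=2.4,interpolation=cv2.INTER_CUBIC)
b=cv2.resize(im[180:290,90:420,::-1],None,fx=2.4,fy=2.4,interpolation=cv2.INTER_CUBIC)
cv2.imwrite('pics/wBz.png',np.vstack([a,b]))
P=pts(d,K,T); g=im.astype(int)
H=P[...,2]
R=dict(bL=(75,65,235,140),bM=(265,45,400,110),bS=(455,75,560,150),cL=(90,180,165,285),cS=(205,215,270,290),cM=(295,195,365,290),nut=(410,215,460,262),bolt=(490,228,558,258))
for k,(u0,v0,u1,v1) in R.items():
    h=H[v0:v1,u0:u1]; hist=np.histogram(h,bins=np.arange(-.004,.07,.004))[0]
    print(k,'max',h.max().round(4),hist)
E
```

```text
bL max 0.4506 [2449 3715   31 1004  200  397  673  335  238  173  146  180 2217   88
   51   38   25    2]
bM max 0.4506 [2119 2070   17 1193  141  142  556  267  168  269 1668   50   44   34
    7    0    0    0]
bS max 0.4506 [2928 1745  134 1124   80  100  264  352  985   70   49   22    0    0
    0    0    0    0]
cL max 0.4506 [1702 2490  173  214  279 1408  405  483   85   43   49   95   29    6
    0    0    0    0]
cS max 0.4506 [1814 1736  175  159  795   73   78   24    7    0    0    0    0    0
    0    0    0    0]
cM max 0.4506 [2539 1872  171  225  884  759   14   31   97   21   11    0    0    0
    0    0    0    0]
nut max 0.4506 [1138  569   68   76   83  402   13    0    0    0    0    0    0    0
    0    0    0    0]
bolt max 0.4506 [1074  396   50  211  230   72    1    0    0    0    0    0    0    0
    0    0    0    0]
```

View pics/wBz.png

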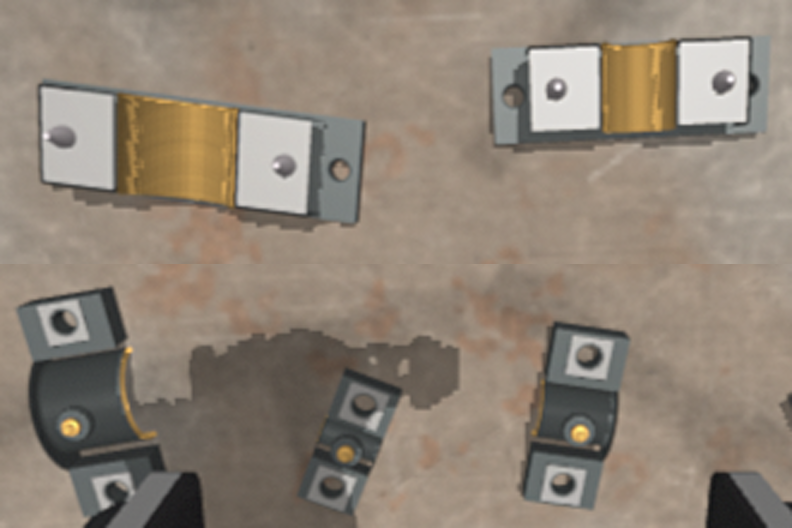

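```bash
cat >> h.py <<'E'
def rect(f,box,z,tol=.003):
    im,d,K,T=load(f); P=pts(d,K,T); u0,v0,u1,v1=box
    q=P[v0:v1,u0:u1][d[v0:v1,u0:u1]>0]; s=q[np.abs(q[:,2]-z)<tol]
    m=np.zeros((600,600),np.uint8); c0=np.median(s,0)
    s=s[np.hypot(*(s[:,:2]-c0[:2]).T)<.09]
    (c,wh,a)=cv2.minAreaRect(((s[:,:2]-c0[:2])*1e4).astype(np.float32))
    w,h=np.array(wh)/1e4; a=np.radians(a)
    if w<h: L,W=h,w; ang=a+np.pi/2
    else: L,W=w,h; ang=a
    ang=ang%np.pi  # long axis direction in world
    return c0[:2]+np.array(c)/1e4, L, W, ang, np.median(s[:,2])
E
python3 - <<'E'
from h import *
R=dict(bL=(75,65,235,140,.046),bM=(265,45,400,110,.037),bS=(455,75,560,150,.029),cL=(90,180,150,260,.018),cS=(205,215,270,290,.014),cM=(295,195,365,290,.016),nut=(410,215,460,262,.019),bolt=(490,228,558,258,.013))
for k,b in R.items():
    c,L,W,a,z=rect('wB',b[:4],b[4]); print(k,c.round(4),'L',round(L,4),'W',round(W,4),'ang',round(a,4),'z',round(z,4))
c,L,W,a,z=rect('wA',(150,75,250,145),.029); print('bS A',c,L,W,a,z)
E
```

```text
bL [0.646  0.2189] L 0.1238 W 0.0445 ang 1.4495 z 0.0463
bM [0.6762 0.0054] L 0.1008 W 0.0384 ang 1.6041 z 0.0371
bS [ 0.6363 -0.2167] L 0.0779 W 0.0327 ang 1.9598 z 0.0288
cL [0.4933 0.2695] L 0.0851 W 0.0474 ang 0.1722 z 0.0183
cS [0.4507 0.1275] L 0.0786 W 0.0341 ang 2.7674 z 0.0143
cM [0.4669 0.0016] L 0.1031 W 0.0411 ang 2.9918 z 0.0159
nut [ 0.4746 -0.1389] L 0.0383 W 0.0347 ang 0.4699 z 0.0186
bolt [ 0.468  -0.2634] L 0.0681 W 0.0212 ang 1.5951 z 0.0127
bS A [ 0.63638862 -0.21514738] 0.07706434326171875 0.03206223754882812 1.9692527632962085 0.029289327042066132
```

The measured lengths, widths and heights match the given sizes to about 1 mm. I'll start with the large cap: move above it and look again.

```bash
python3 -c "
from h import *
go(.475,.262,.20,.172)"
```

```text
t 2.25 pos [0.5717 0.0658 0.3   ] yaw -0.0003 F [-0.7 -0.4  0. ] gw 0.994 j7 -1.83 -> shift [-0.0968 -0.1963  0.0999] twist -0.1723
```

{"fn": "jog_arm", "kwargs": {"steps": [0.085, -0.02, -0.04, 0.02, -0.04, 0.085, -0.04, -0.08, 0.04, -0.08, 0.085, -0.06, -0.12, 0.06, -0.12, 0.085, -0.08, -0.16, 0.08, -0.172, 0.085, -0.09, -0.18, 0.09, -0.172, 0.085, -0.097, -0.192, 0.1, -0.172, 0.085, -0.097, -0.196, 0.1, -0.172, 0.085, -0.097, -0.196, 0.1, -0.172, 0.085, -0.097, -0.196, 0.1, -0.172, 0.085, -0.097, -0.196, 0.1, -0.172]}}

```text
clock: 3.25
position: [0.4758, 0.2613, 0.2007]
ee_rot: [0.996, 0.085, 0.0, 0.0]
ft_force: [-0.0, 0.1, 0.1]
grip_width: 0.997
```

```bash
python3 -c "
from h import *
snap('wrist','w1')
im,d,K,T=load('w1');P=pts(d,K,T)
go(.475,.262,.20,.172)"
```

```text
t 3.3 pos [0.4756 0.2615 0.2006] yaw 0.1699 F [ 0.9  0.3 -0.4] gw 0.993 j7 -2.08 -> shift [-0.0005 -0.0006  0.0006] twist -0.0021
```

View pics/w1.png

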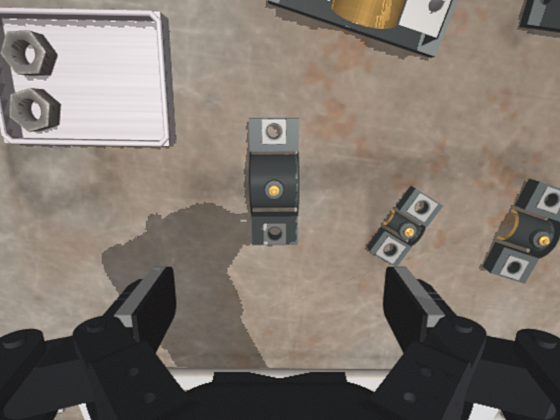

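w1 shows the large cap whole, at (274,183) with ear holes near (273,132) and (275,234). The small cap is at (404,227) and the nut tray at (85,77), with its nuts on the left.

```bash
python3 - <<'E'
from h import *
for k,b in dict(cL=(235,105,310,255,.018),cS=(360,180,445,270,.014)).items():
    c,L,W,a,z=rect('w1',b[:4],b[4]); print(k,c.round(4),'L',round(L,4),'W',round(W,4),'ang',round(a,4),'z',round(z,4))
im,d,K,T=load('w1')
for u,v in [(273.5,132),(275,234)]: print(ray(K,T,u,v,.018).round(4))
# two-view triangulation of nipple tops (gold): wB vs w1
_,_,K2,T2=load('wB')
im2=load('wB')[0]
def gold(im,b):
    h=cv2.cvtColor(im,cv2.COLOR_RGB2HSV); m=cv2.inRange(h,(12,120,150),(35,255,255)); u0,v0,u1,v1=b
    n,l,s,c=cv2.connectedComponentsWithStats(m[v0:v1,u0:u1]); i=1+np.argmax(s[1:,4]); return c[i]+[u0,v0],s[i,4]
for n,b1,b2 in [('L',(262,178,286,202),(110,236,130,258)),('S',(400,222,418,240),(226,250,243,266))]:
    p1,_=gold(im,b1); p2,_=gold(im2,b2)
    X=cv2.triangulatePoints(K@T[:3],K2@T2[:3],p1.reshape(2,1),p2.reshape(2,1)); print(n,p1,p2,(X[:3]/X[3]).ravel().round(4))
print('nut tray'); P=pts(d,K,T)
q=P[0:160,0:190].reshape(-1,3); s=q[(abs(q[:,2]-.026)<.002)]; print(s.min(0),s.max(0))
go(.475,.262,.20,.172)
E
```

```text
cL [0.4743 0.2661] L 0.1238 W 0.0461 ang 0.1744 z 0.0182
cS [0.4507 0.1275] L 0.0779 W 0.0356 ang 2.7648 z 0.014
[0.5229 0.275  0.018 ]
[0.4246 0.2571 0.018 ]
L [273.62337662 190.1038961 ] [119.  247.5] [0.4745 0.2664 0.043 ]
S [408.80645161 231.69354839] [233.28 258.6 ] [0.4512 0.1281 0.0231]
nut tray
[0.4730846  0.36742211 0.02400409] [0.60344209 0.51889303 0.02799171]
t 3.3 pos [0.4756 0.2615 0.2006] yaw 0.1699 F [ 0.9  0.3 -0.4] gw 0.993 j7 -2.08 -> shift [-0.0005 -0.0006  0.0006] twist -0.0021
```

{"fn": "jog_arm", "kwargs": {"steps": [0.085, 0, -0.005, 0.04, -0.005, 0.085, 0, -0.005, 0.085, -0.005, 0.085, 0, -0.005, 0.13, -0.005, 0.085, 0, -0.005, 0.16, -0.005, 0.085, 0, -0.005, 0.17, -0.005, 0.085, 0, -0.005, 0.17, -0.005, 0.03, 0, -0.005, 0.17, -0.005, 0.03, 0, -0.005, 0.17, -0.005, 0.03, 0, -0.005, 0.17, -0.005, 0.03, 0, -0.005, 0.17, -0.005], "grip_force": 80}}

```text
clock: 4.3
position: [0.4744, 0.2677, 0.0311]
ee_rot: [0.996, 0.088, 0.001, -0.0]
ft_force: [-0.3, -0.5, 0.5]
grip_width: 0.353
```

```bash
python3 -c "
from h import *
go(.646,.2189,.20,1.4495)"
```

```text
t 4.3 pos [0.4744 0.2677 0.0311] yaw 0.1767 F [-0.3 -0.5  0.5] gw 0.353 j7 -2.18 -> shift [ 0.1606  0.0782 -0.1687] twist -1.2728
```

The opening reads 0.353, about 30 mm, where 46 mm was expected. I'll look before lifting.

```bash
python3 -c "
from h import *
snap('wrist','w2'); go(.646,.2189,.20,1.4495)"
```

```text
t 4.35 pos [0.4742 0.2676 0.0308] yaw 0.1767 F [ 0.4 -0.9  0.6] gw 0.351 j7 -2.18 -> shift [ 0.1607  0.0781 -0.169 ] twist -1.2728
```

View pics/w2.png

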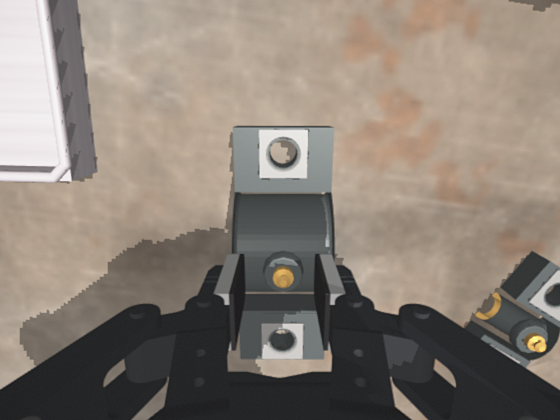

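```bash
python3 - <<'E'
from h import *
im,d,K,T=load('w2');P=pts(d,K,T)
for u,v in [(245,240),(283,240),(320,240),(283,278),(283,300),(230,280),(240,300),(236,330),(250,320),(320,300),(328,280),(325,330),(225,290),(340,290),(238,262),(222,296),(328,262),(345,296)]: print((u,v),P[v,u].round(4),im[v,u])
cv2.imwrite('pics/w2z.png',cv2.resize(im[180:380,180:380,::-1],None,fx=2.9,fy=2.9,interpolation=cv2.INTER_CUBIC))
E
```

```text
(245, 240) [0.4808 0.2856 0.0239] [ 99 104 103]
(283, 240) [0.4842 0.2678 0.0246] [ 97 102 102]
(320, 240) [0.4874 0.2506 0.0249] [94 98 97]
(283, 278) [0.4767 0.2666 0.0487] [185 146  82]
(283, 300) [0.4427 0.2601 0.007 ] [55 57 57]
(230, 280) [0.4824 0.2869 0.0684] [114 113 113]
(240, 300) [0.4711 0.2824 0.0616] [32 30 32]
(236, 330) [0.4672 0.2818 0.0749] [30 28 29]
(250, 320) [0.434  0.2764 0.0175] [79 84 84]
(320, 300) [0.4779 0.253  0.0641] [32 32 31]
(328, 280) [0.4882 0.2527 0.0678] [131 131 129]
(325, 330) [0.4744 0.252  0.0776] [54 52 53]
(225, 290) [0.4817 0.2877 0.0746] [111 112 110]
(340, 290) [0.4889 0.2497 0.0752] [113 112 112]
(238, 262) [0.4823 0.2859 0.0525] [36 36 37]
(222, 296) [0.4812 0.2881 0.0778] [169 169 167]
(328, 262) [0.4883 0.2505 0.0518] [128 128 127]
(345, 296) [0.4893 0.2489 0.0796] [35 36 37]
```

View pics/w2z.png

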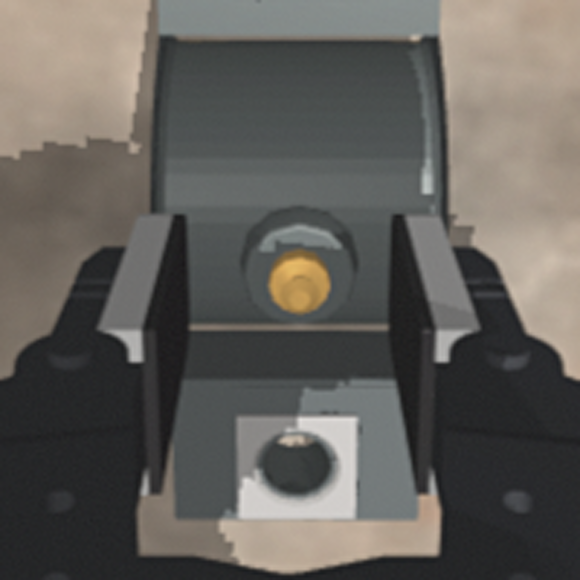

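```bash
python3 - <<'E'
from h import *
im,d,K,T=load('w2');P=pts(d,K,T)
for u in (236,241,326):
    for v in range(244,300,4): print((u,v),P[v,u].round(4),im[v,u])
im,d,K,T=load('w1');P=pts(d,K,T)
print('open'); 
for u,v in [(160,272),(165,285),(170,270),(150,290),(172,300),(168,320),(130,320),(400,275),(440,320)]: print((u,v),P[v,u].round(4), im[v,u])
E
```

```text
(236, 244) [0.479  0.2893 0.0265] [80 83 84]
(236, 248) [0.4766 0.2891 0.0254] [80 84 82]
(236, 252) [0.4752 0.2887 0.0269] [74 78 78]
(236, 256) [0.4825 0.2873 0.0476] [115 114 113]
(236, 260) [0.4818 0.2869 0.0499] [114 113 112]
(236, 264) [0.4822 0.2864 0.0545] [96 95 94]
(236, 268) [0.4821 0.286  0.0577] [44 44 44]
(236, 272) [0.4826 0.2856 0.0621] [33 32 32]
(236, 276) [0.4827 0.2852 0.0652] [34 35 35]
(236, 280) [0.482  0.2849 0.0671] [34 35 35]
(236, 284) [0.4825 0.2845 0.0708] [30 31 29]
(236, 288) [0.4809 0.2843 0.0707] [32 30 31]
(236, 292) [0.4798 0.2841 0.0714] [32 30 32]
(236, 296) [0.4789 0.2838 0.0726] [31 29 31]
(241, 244) [0.479  0.2871 0.0255] [103 107 107]
(241, 248) [0.4769 0.2868 0.0251] [104 108 107]
(241, 252) [0.4755 0.2864 0.0266] [93 97 96]
(241, 256) [0.4824 0.2853 0.0467] [36 35 36]
(241, 260) [0.4822 0.2849 0.05  ] [34 32 33]
(241, 264) [0.4824 0.2845 0.0542] [32 29 31]
(241, 268) [0.4808 0.2843 0.0544] [31 28 31]
(241, 272) [0.4793 0.284  0.0547] [31 30 31]
(241, 276) [0.4774 0.2837 0.0543] [31 29 29]
(241, 280) [0.4759 0.2835 0.0548] [32 29 30]
(241, 28
[... 538 characters left out ...]
31 130 130]
(326, 276) [0.4879 0.2529 0.0641] [120 119 118]
(326, 280) [0.4881 0.2534 0.0679] [75 74 74]
(326, 284) [0.488  0.2537 0.0707] [35 34 34]
(326, 288) [0.4876 0.2539 0.0729] [32 32 32]
(326, 292) [0.4873 0.2542 0.0753] [39 39 40]
(326, 296) [0.4867 0.2542 0.0768] [53 51 52]
open
(160, 272) [0.4789 0.3072 0.2307] [94 94 93]
(165, 285) [0.475  0.3044 0.2327] [23 22 24]
(170, 270) [0.4774 0.305  0.2251] [24 24 26]
(150, 290) [0.4789 0.3063 0.2441] [29 27 28]
(172, 300) [0.4653 0.3027 0.2266] [29 26 27]
(168, 320) [0.4614 0.3017 0.2342] [25 24 23]
(130, 320) [0.4769 0.3069 0.2589] [150 150 148]
(400, 275) [0.4939 0.2195 0.233 ] [108 107 106]
(440, 320) [0.4949 0.2181 0.2629] [29 30 31]
```

```bash
python3 - <<'E'
from h import *
for f,us,r in (('w2',(255,283),range(130,312,6)),('w1',(262,),range(115,250,5))):
    im,d,K,T=load(f);P=pts(d,K,T)
    for u in us:
        print(f,u); print(np.array([np.r_[v,P[v,u]*1000,d[v,u]*1000] for v in r]).round(0).astype(int).tolist())
E
```

```text
w2 255
[[130, 532, 289, 19, 159], [136, 529, 289, 17, 162], [142, 526, 288, 18, 162], [148, 524, 288, 18, 163], [154, 521, 288, 18, 163], [160, 518, 287, 18, 164], [166, 516, 287, 18, 165], [172, 513, 286, 19, 165], [178, 510, 286, 18, 166], [184, 507, 285, 19, 166], [190, 504, 285, 18, 168], [196, 498, 285, 4, 183], [202, 496, 284, 10, 178], [208, 494, 284, 13, 175], [214, 492, 283, 17, 172], [220, 490, 283, 20, 170], [226, 487, 282, 20, 170], [232, 486, 281, 24, 167], [238, 483, 281, 26, 166], [244, 480, 281, 25, 168], [250, 478, 280, 27, 167], [256, 475, 280, 26, 168], [262, 472, 279, 28, 167], [268, 468, 279, 26, 170], [274, 465, 278, 25, 172], [280, 461, 278, 24, 174], [286, 457, 277, 23, 176], [292, 441, 276, 0, 202], [298, 441, 276, 6, 197], [304, 543, 280, 182, 0], [310, 440, 275, 17, 187]]
w2 283
[[130, 534, 277, 19, 159], [136, 531, 276, 18, 161], [142, 527, 275, 0, 180], [148, 524, 275, 0, 180], [154, 521, 274, 0, 181], [160, 518, 274, 0, 182], [166, 517, 274, 12, 170], [172, 515, 273, 19, 164], [178, 512, 273, 18, 166], [184, 510, 272, 18, 167], [190, 507, 272, 18, 167], 
[... 522 characters left out ...]

[[115, 536, 289, 1, 339], [120, 532, 287, 19, 323], [125, 527, 286, 20, 323], [130, 523, 286, 18, 326], [135, 518, 285, 17, 328], [140, 514, 284, 18, 329], [145, 509, 284, 18, 329], [150, 505, 283, 18, 331], [155, 498, 283, 4, 346], [160, 495, 282, 12, 339], [165, 491, 281, 19, 333], [170, 487, 280, 21, 333], [175, 483, 279, 24, 331], [180, 478, 278, 25, 332], [185, 474, 278, 26, 332], [190, 469, 277, 25, 334], [195, 464, 276, 26, 334], [200, 459, 275, 23, 338], [205, 452, 275, 18, 345], [210, 442, 274, 0, 366], [215, 440, 273, 13, 354], [220, 437, 272, 18, 350], [225, 432, 271, 19, 350], [230, 427, 271, 18, 352], [235, 422, 270, 19, 353], [240, 416, 269, 17, 357], [245, 403, 268, -1, 377]]
```

```bash
python3 - <<'E'
from h import *
im,d,c=snap('scene','s1'); im2,d2,c2=snap('side','sd1')
a=cv2.resize(im[215:295,195:315,::-1],(780,520),interpolation=cv2.INTER_CUBIC); cv2.imwrite('pics/s1z.png',a)
a=cv2.resize(im2[150:230,190:310,::-1],(780,520),interpolation=cv2.INTER_CUBIC); cv2.imwrite('pics/sd1z.png',a)
E
```

```text
(no output)
```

View pics/s1z.png

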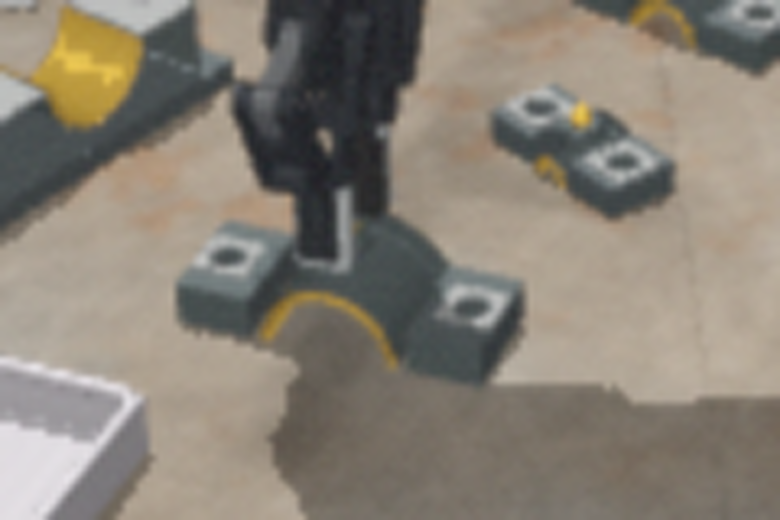

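View pics/sd1z.png

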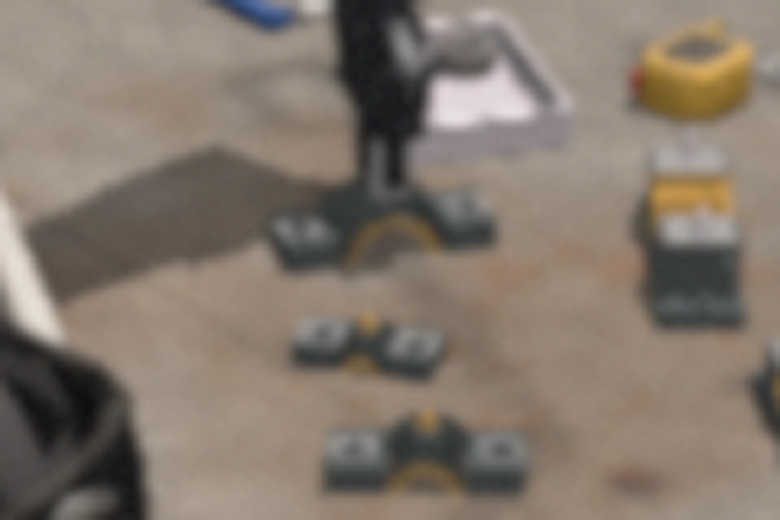

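The s1 crop at (325,262) shows the fingertips standing on top of the arch, not beside it. The wrist view agrees: the pads end at row 254, with a gap of 73 px. So the tips sit about 16 mm *behind* the reported TCP, not 17 mm ahead as the text says. The cap hasn't been disturbed. I'll open, go down a little and check again.

{"fn": "jog_arm", "kwargs": {"steps": [0.085, 0, 0, 0, 0, 0.085, 0, 0, 0, 0, 0.085, 0, 0, 0, 0, 0.085, 0, 0, 0, 0, 0.085, 0, 0, 0, 0, 0.085, 0, 0.001, 0.004, 0, 0.085, 0, 0.001, 0.008, 0, 0.085, 0, 0.001, 0.012, 0, 0.085, 0, 0.001, 0.016, 0, 0.085, 0, 0.001, 0.016, 0]}}

```text
clock: 5.45
position: [0.4736, 0.2663, 0.0134]
ee_rot: [0.996, 0.088, -0.001, 0.0]
ft_force: [0.7, 0.2, -0.5]
grip_width: 0.992
```

```bash
python3 -c "
from h import *
im,d,c=snap('scene','s2'); snap('wrist','w3')
a=cv2.resize(im[215:295,195:315,::-1],(400,266),interpolation=cv2.INTER_CUBIC); b=cv2.imread('pics/w3.png')[180:380,100:460]; b=cv2.resize(b,(400,222))
cv2.imwrite('pics/m3.png',np.vstack([a,b])); go(.4743,.2663,.0,.1745)
im,d,K,T=load('w3');P=pts(d,K,T)
for u,v in [(165,275),(172,270),(395,270),(390,275)]: print(P[v,u].round(4))
"
```

```text
t 5.55 pos [0.474  0.2665 0.0141] yaw 0.1769 F [0.1 0.3 1.2] gw 0.998 j7 -2.19 -> shift [0.0003 0.0003 0.0141] twist 0.0024
[0.4766 0.31   0.0455]
[0.4743 0.3098 0.0366]
[0.4925 0.2256 0.0427]
[0.4894 0.2262 0.041 ]
```

View pics/m3.png

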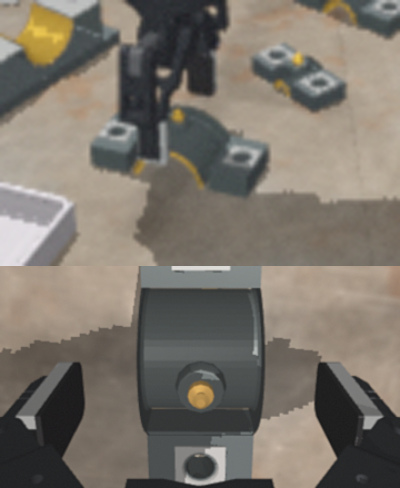

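The fingers now straddle the arch, with the tips near z = 35 mm. I'll go down 14 mm more and close.

{"fn": "jog_arm", "kwargs": {"steps": [0.085, 0, 0, 0.005, 0, 0.085, 0, 0, 0.01, 0, 0.085, 0, 0, 0.014, 0, 0.085, 0, 0, 0.014, 0, 0.03, 0, 0, 0.014, 0, 0.03, 0, 0, 0.014, 0, 0.03, 0, 0, 0.014, 0, 0.03, 0, 0, 0.014, 0, 0.03, 0, 0, 0.014, 0, 0.03, 0, 0, 0.014, 0], "grip_force": 80}}

```text
clock: 6.55
position: [0.4743, 0.2665, 0.0007]
ee_rot: [0.996, 0.088, 0.0, 0.0]
ft_force: [-1.3, -0.8, 6.0]
grip_width: 0.525
```

```bash
python3 -c "
from h import *
snap('wrist','w4')
im,d,K,T=load('w4');P=pts(d,K,T)
cv2.imwrite('pics/w4z.png',cv2.resize(im[180:380,150:410,::-1],None,fx=2,fy=2))
go(.4743,.2663,.0,.1745)"
```

```text
t 6.6 pos [0.4743 0.2665 0.0008] yaw 0.1767 F [-1.6 -1.3  5.9] gw 0.52 j7 -2.2 -> shift [-0.0001  0.0002  0.0008] twist 0.0022
```

View pics/w4z.png

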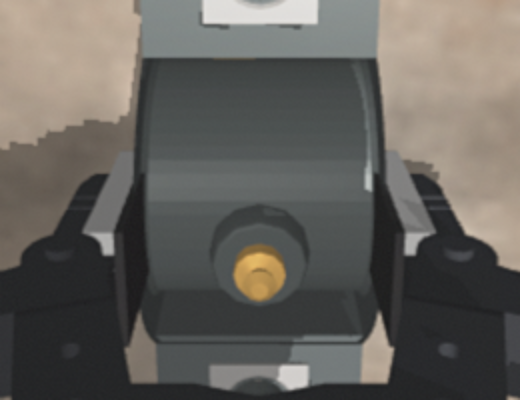

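The opening is now 0.52, about 45 mm, and the crop shows the pads on both end faces. I'll lift and carry it to the large base.

{"fn": "jog_arm", "kwargs": {"steps": [0.03, 0, 0, -0.03, 0, 0.03, 0, 0, -0.07, -0.05, 0.03, 0.02, 0.01, -0.11, -0.18, 0.03, 0.05, 0.025, -0.14, -0.31, 0.03, 0.08, 0.04, -0.15, -0.44, 0.03, 0.11, 0.055, -0.15, -0.57, 0.03, 0.13, 0.065, -0.15, -0.7, 0.03, 0.15, 0.072, -0.15, -0.83, 0.03, 0.157, 0.075, -0.15, -0.96, 0.03, 0.161, 0.077, -0.15, -1.09]}}

```text
clock: 7.6
position: [0.6463, 0.2181, 0.1487]
ee_rot: [0.805, 0.594, -0.001, -0.0]
ft_force: [-0.3, -1.0, -5.0]
grip_width: 0.517
```

```bash
python3 -c "
from h import *
go(.646,.2189,.15,1.4495)"
```

```text
t 7.6 pos [0.6463 0.2181 0.1487] yaw 1.2711 F [-0.3 -1.  -5. ] gw 0.517 j7 -0.91 -> shift [ 0.0007 -0.0005 -0.0013] twist -0.1784
```

{"fn": "jog_arm", "kwargs": {"steps": [0.03, 0, 0, 0, -0.1, 0.03, 0, 0, 0.01, -0.178, 0.03, 0, 0, 0.02, -0.178, 0.03, 0, 0, 0.02, -0.178, 0.03, 0, 0, 0.02, -0.178, 0.03, 0, 0, 0.02, -0.178, 0.03, 0, 0, 0.02, -0.178, 0.03, 0, 0, 0.02, -0.178, 0.03, 0, 0, 0.02, -0.178, 0.03, 0, 0, 0.02, -0.178]}}

```text
clock: 8.6
position: [0.6461, 0.219, 0.1303]
ee_rot: [0.75, 0.661, 0.0, 0.0]
ft_force: [0.4, 0.2, -4.9]
grip_width: 0.52
```

```bash
python3 -c "
from h import *
snap('wrist','w5')
go(.646,.2189,.0468,1.4495)"
```

```text
t 8.65 pos [0.6461 0.219  0.1303] yaw 1.4447 F [-0.   0.1 -5.4] gw 0.524 j7 -0.76 -> shift [-0.0001 -0.0001  0.0835] twist -0.0048
```

View pics/w5.png

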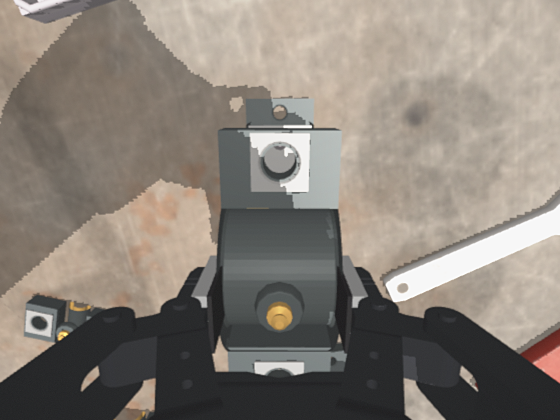

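w5 shows the cap held square. The front ear hole is at (280,160) and the base foot behind it is in line at (279,110). Now I'll check the hole against where it should be.

```bash
python3 -c "
from h import *
im,d,K,T=load('w5');P=pts(d,K,T)
print('ear z',np.median(P[185:200,230:245,2]).round(4), 'hole',ray(K,T,280,160,.1475).round(4))
g=cv2.cvtColor(im,cv2.COLOR_RGB2GRAY)
c,L,W,a,z=rect('w5',(205,120,350,205),.1475,.003); print(c.round(4),L,W,a,z)
# base centre from rear foot hole at z of foot
print('footpoint',P[105,262].round(4))
import math
print(.6461+.05*math.cos(1.4447),.219+.05*math.sin(1.4447))
"
```

```text
ear z 0.1473 hole [0.6527 0.2698 0.1475]
[0.6521 0.2666] 0.04615156860351562 0.0287808837890625 3.0140164515725827 0.14751100087136526
footpoint [0.6427 0.2924 0.0107]
0.6523881215565223 0.26860301933643155
```

{"fn": "jog_arm", "kwargs": {"steps": [0.03, 0, 0, 0.03, -0.005, 0.03, 0, 0, 0.055, -0.005, 0.03, 0, 0, 0.06, -0.005, 0.03, 0, 0, 0.064, -0.005, 0.03, 0, 0, 0.068, -0.005, 0.03, 0, 0, 0.072, -0.005, 0.03, 0, 0, 0.075, -0.005, 0.03, 0, 0, 0.078, -0.005, 0.03, 0, 0, 0.08, -0.005, 0.03, 0, 0, 0.08, -0.005]}}

```text
clock: 9.65
position: [0.646, 0.2189, 0.0499]
ee_rot: [0.749, 0.663, -0.0, -0.0]
ft_force: [0.3, -0.2, -5.3]
grip_width: 0.521
```

```bash
python3 -c "
from h import *
go(.646,.2189,.0468,1.4495)"
```

```text
t 9.65 pos [0.646  0.2189 0.0499] yaw 1.4498 F [ 0.3 -0.2 -5.3] gw 0.521 j7 -0.79 -> shift [-0.      0.      0.0031] twist 0.0003
```

The cap slid over the dowels with no extra force. I'll go down the last 3 mm, release and rise.

{"fn": "jog_arm", "kwargs": {"steps": [0.03, 0, 0, 0.0015, 0, 0.03, 0, 0, 0.003, 0, 0.03, 0, 0, 0.0033, 0, 0.085, 0, 0, 0.0033, 0, 0.085, 0, 0, 0.0033, 0, 0.085, 0, 0, 0.0033, 0, 0.085, 0, 0, 0.0033, 0, 0.085, 0, 0, -0.01, 0, 0.085, 0, 0, -0.04, 0, 0.085, 0, 0, -0.08, 0]}}

```text
clock: 10.65
position: [0.6452, 0.2187, 0.1305]
ee_rot: [0.748, 0.663, -0.001, -0.001]
ft_force: [-0.1, -1.1, 0.2]
grip_width: 0.999
```

```bash
python3 -c "
from h import *
snap('wrist','w6')
im,d,K,T=load('w6');P=pts(d,K,T)
c,L,W,a,z=rect('w6',(200,60,360,330),.064,.003); print(c.round(4),L,W,a,z)
go(.4669,.0016,.20,2.9918)"
```

```text
[0.6461 0.2188] 0.12492620849609375 0.046231387329101564 1.4489841374829993 0.06409552374565047
t 10.7 pos [0.6483 0.2205 0.1395] yaw 1.4498 F [2.2 1.  6.5] gw 0.995 j7 -0.75 -> shift [-0.239  -0.1532 -0.0625] twist -1.542
```

View pics/w6.png

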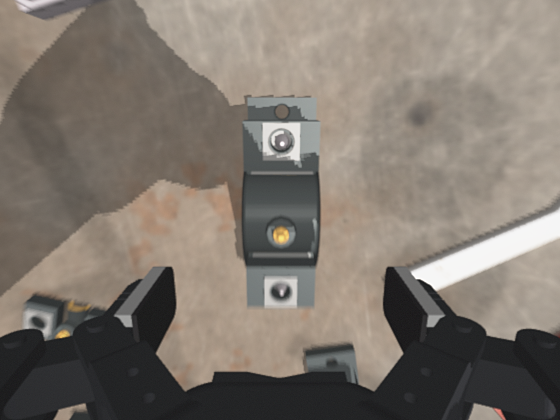

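w6 shows the large cap seated: both dowel tips are visible in the holes at (281,141) and (280,291), and the ear tops measure 64.1 mm against 46 + 18. Next is the medium cap.

{"fn": "jog_arm", "kwargs": {"steps": [0.085, -0.02, -0.01, -0.02, -0.14, 0.085, -0.06, -0.03, -0.02, -0.28, 0.085, -0.1, -0.055, -0.02, -0.42, 0.085, -0.135, -0.08, -0.02, -0.56, 0.085, -0.17, -0.105, -0.02, -0.7, 0.085, -0.2, -0.13, -0.02, -0.84, 0.085, -0.225, -0.145, -0.02, -0.98, 0.085, -0.235, -0.15, -0.02, -1.12, 0.085, -0.239, -0.153, -0.02, -1.26, 0.085, -0.239, -0.153, -0.02, -1.4]}}

```text
clock: 11.7
position: [0.4652, -0.0007, 0.1511]
ee_rot: [0.143, 0.99, -0.001, 0.001]
ft_force: [0.5, -0.1, 0.3]
grip_width: 0.998
```

{"fn": "jog_arm", "kwargs": {"steps": [0.085, 0, 0, 0, -0.13, 0.085, 0, 0, 0, -0.14, 0.085, 0, 0, 0, -0.14, 0.085, 0, 0, 0, -0.14, 0.085, 0, 0, 0, -0.14, 0.085, 0, 0, 0, -0.14, 0.085, 0, 0, 0, -0.14, 0.085, 0, 0, 0, -0.14, 0.085, 0, 0, 0, -0.14, 0.085, 0, 0, 0, -0.14]}}

```text
clock: 12.7
position: [0.4653, 0.0002, 0.1502]
ee_rot: [0.076, 0.997, -0.0, 0.0]
ft_force: [-0.3, -0.0, -0.2]
grip_width: 0.996
```

```bash
python3 -c "
from h import *
snap('wrist','w7')
go(.4669,.0016,.0,2.9918)"
```

```text
t 12.75 pos [4.653e-01 3.000e-04 1.502e-01] yaw 2.9898 F [0.1 0.7 0.3] gw 0.995 j7 1.23 -> shift [-0.0014  0.0016  0.1502] twist -0.002
```

View pics/w7.png

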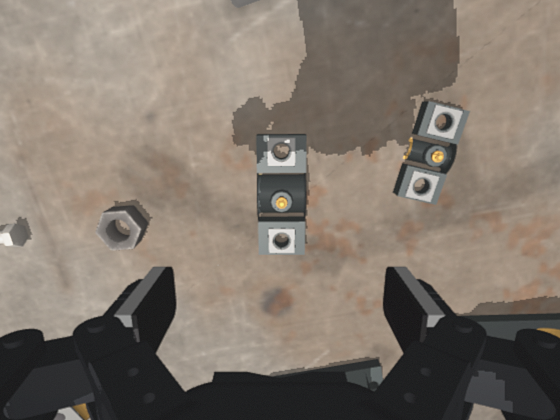

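w7 shows the medium cap centred at (281,195), the small cap at (431,152) and the nut at (122,228).

```bash
python3 -c "
from h import *
for k,b in dict(cM=(245,125,320,265,.016),cS=(385,90,475,212,.014),nut=(90,192,155,255,.019)).items():
    c,L,W,a,z=rect('w7',b[:4],b[4]); print(k,c.round(4),'L',round(L,4),'W',round(W,4),'ang',round(a,4),'z',round(z,4))
    if k=='cM': go(c[0],c[1],-.012,a)
im,d,K,T=load('w7'); A=ray(K,T,281,150,.016);B=ray(K,T,282,240,.016); print('holes mid',((A+B)/2).round(4),np.linalg.norm(A-B).round(4))
# two-view height of cM holes: wB px vs w7 px
_,_,K2,T2=load('wB')
for p1,p2 in [((281,150),(324.3,271)),((282,240),(335,218.3))]:
    X=cv2.triangulatePoints(K@T[:3],K2@T2[:3],np.float64(p1).reshape(2,1),np.float64(p2).reshape(2,1)); print('tri',(X[:3]/X[3]).ravel().round(4))
"
```

```text
cM [0.4674 0.0022] L 0.1023 W 0.0402 ang 2.9945 z 0.0162
t 12.75 pos [4.653e-01 3.000e-04 1.502e-01] yaw 2.9898 F [0.1 0.7 0.3] gw 0.995 j7 1.23 -> shift [-0.0018  0.0023  0.1622] twist -0.0048
cS [0.451  0.1284] L 0.078 W 0.0359 ang 2.7664 z 0.0144
nut [ 0.4742 -0.138 ] L 0.0389 W 0.0346 ang 1.517 z 0.0188
holes mid [0.4665 0.0025 0.016 ] 0.0769
tri [0.4289 0.0072 0.013 ]
tri [ 0.5048 -0.0033  0.0159]
```

{"fn": "jog_arm", "kwargs": {"steps": [0.085, -0.002, 0.002, 0.045, -0.005, 0.085, -0.002, 0.002, 0.09, -0.005, 0.085, -0.002, 0.002, 0.13, -0.005, 0.085, -0.002, 0.002, 0.15, -0.005, 0.085, -0.002, 0.002, 0.162, -0.005, 0.085, -0.002, 0.002, 0.162, -0.005, 0.025, -0.002, 0.002, 0.162, -0.005, 0.025, -0.002, 0.002, 0.162, -0.005, 0.025, -0.002, 0.002, 0.162, -0.005, 0.025, -0.002, 0.002, 0.162, -0.005]}}

```text
clock: 13.75
position: [0.47, 0.0018, -0.0093]
ee_rot: [0.073, 0.997, -0.001, 0.002]
ft_force: [-5.0, -1.5, 22.8]
grip_width: 0.45
```

```bash
python3 -c "
from h import *
go(.6762,.0054,.13,1.6041)"
```

```text
t 13.75 pos [ 0.47    0.0018 -0.0093] yaw 2.9946 F [-5.  -1.5 22.8] gw 0.45 j7 0.99 -> shift [-0.2041  0.0337 -0.1384] twist 1.3905
```

{"fn": "jog_arm", "kwargs": {"steps": [0.025, 0, 0, -0.01, 0, 0.025, 0, 0, -0.03, 0, 0.025, 0, 0, -0.07, 0.1, 0.025, -0.02, 0.004, -0.11, 0.24, 0.025, -0.05, 0.008, -0.14, 0.38, 0.025, -0.09, 0.014, -0.15, 0.52, 0.025, -0.13, 0.02, -0.15, 0.66, 0.025, -0.165, 0.026, -0.15, 0.8, 0.025, -0.19, 0.032, -0.15, 0.94, 0.025, -0.206, 0.034, -0.15, 1.08]}}

```text
clock: 14.75
position: [0.6774, 0.0059, 0.1379]
ee_rot: [0.578, 0.816, 0.0, -0.001]
ft_force: [-0.3, -0.0, -4.6]
grip_width: 0.451
```

```bash
python3 -c "
from h import *
go(.6762,.0054,.12,1.6041)"
```

```text
t 14.75 pos [0.6774 0.0059 0.1379] yaw 1.9095 F [-0.3 -0.  -4.6] gw 0.451 j7 0.03 -> shift [-0.0001 -0.0013  0.0179] twist 0.3054
```

{"fn": "jog_arm", "kwargs": {"steps": [0.025, 0, -0.001, 0.0, 0.14, 0.025, 0, -0.001, 0.01, 0.28, 0.025, 0, -0.001, 0.018, 0.305, 0.025, 0, -0.001, 0.018, 0.305, 0.025, 0, -0.001, 0.018, 0.305, 0.025, 0, -0.001, 0.018, 0.305, 0.025, 0, -0.001, 0.018, 0.305, 0.025, 0, -0.001, 0.018, 0.305, 0.025, 0, -0.001, 0.018, 0.305, 0.025, 0, -0.001, 0.018, 0.305]}}

```text
clock: 15.75
position: [0.6755, 0.0051, 0.1203]
ee_rot: [0.693, 0.721, 0.0, 0.0]
ft_force: [-0.5, -0.1, -4.3]
grip_width: 0.453
```

```bash
python3 -c "
from h import *
snap('wrist','w8')
go(.6762,.0054,.12,1.6041)"
```

```text
t 15.8 pos [0.6754 0.005  0.1203] yaw 1.61 F [ 0.  -0.1 -3.6] gw 0.455 j7 -0.25 -> shift [0.0003 0.0008 0.0003] twist 0.0059
```

View pics/w8.png

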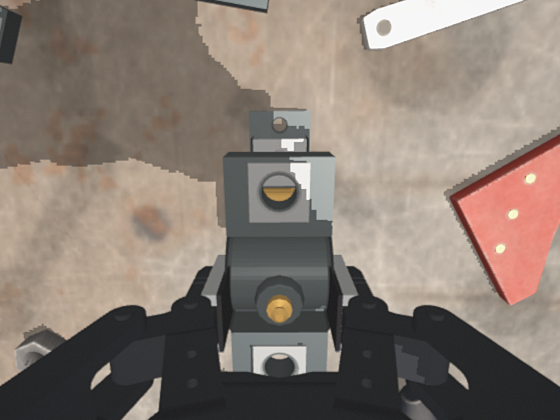

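w8 shows the cap held, with its front ear hole at (280,189) and the base foot behind it at (280,125). I'll measure its offset and tilt in the hand.

```bash
python3 -c "
from h import *
im,d,K,T=load('w8');P=pts(d,K,T)
e=P[165:232,230:246].reshape(-1,3); print('ear z near/far',[P[v,234:244,2].mean().round(4) for v in (165,180,195,210,225)], 'lat',[P[226:232,u,2].mean().round(4) for u in (236,280,315)])
ez=np.median(e[:,2])
c,L,W,a,z=rect('w8',(215,145,345,235),ez,.003); print(c.round(4),L,W,(a-np.pi/2)%np.pi,z)
h=ray(K,T,280,189,ez);print('hole',h.round(4)); o=manip.get_obs();s,m=yaw(o['ee_rot']);print('hole in tool',(m.T@(h-o['position'])).round(4),'rear', (m.T@(P[340:346,240:246].mean((0,1))-o['position'])).round(4))
h2=ray(K,T,279,364,ez);print('rear hole in tool',(m.T@(h2-o['position'])).round(4))
"
```

```text
ear z near/far [np.float64(0.1455), np.float64(0.1453), np.float64(0.1455), np.float64(0.1455), np.float64(0.1454)] lat [np.float64(0.1451), np.float64(0.1452), np.float64(0.1452)]
[0.6738 0.0439] 0.04026837158203125 0.029657925415039064 1.6123581597212695 0.14563046641214505
hole [0.674  0.0469 0.1454]
hole in tool [ 0.0419  0.0002 -0.0252] rear [-0.0234 -0.0152 -0.0248]
rear hole in tool [-0.0337 -0.0001 -0.0252]
```

```bash
python3 -c "
from h import *
im,d,K,T=load('w8');P=pts(d,K,T)
for v in range(104,156,4): print(v,P[v,262].round(4),P[v,300].round(4))
go(.6764,.0013,.0278,1.604)
"
```

```text
104 [ 6.60e-01  7.76e-02 -2.00e-04] [ 6.88e-01  7.87e-02 -5.00e-04]
108 [ 6.601e-01  7.470e-02 -2.000e-04] [ 6.881e-01  7.590e-02 -2.000e-04]
112 [0.6607 0.072  0.0123] [0.6876 0.0731 0.0112]
116 [0.6608 0.0693 0.0112] [0.6878 0.0704 0.011 ]
120 [0.6608 0.0665 0.0108] [0.6879 0.0676 0.0115]
124 [0.6609 0.0638 0.012 ] [0.6881 0.0648 0.0111]
128 [0.661 0.061 0.011] [0.6882 0.0621 0.0114]
132 [0.661  0.0581 0.0107] [0.6884 0.0592 0.0101]
136 [0.6612 0.0554 0.0116] [0.6885 0.0564 0.0111]
140 [0.6624 0.0548 0.0378] [0.6871 0.0557 0.0371]
144 [0.6624 0.052  0.0359] [0.6872 0.0532 0.0375]
148 [0.6625 0.0497 0.0387] [0.6873 0.0506 0.0374]
152 [0.6666 0.0584 0.1322] [0.6814 0.0589 0.1317]
t 15.8 pos [0.6754 0.005  0.1203] yaw 1.61 F [ 0.  -0.1 -3.6] gw 0.455 j7 -0.25 -> shift [-0.0038  0.0008  0.0925] twist 0.006
```

{"fn": "jog_arm", "kwargs": {"steps": [0.025, -0.004, 0.001, 0.03, 0.006, 0.025, -0.004, 0.001, 0.06, 0.006, 0.025, -0.004, 0.001, 0.07, 0.006, 0.025, -0.004, 0.001, 0.074, 0.006, 0.025, -0.004, 0.001, 0.078, 0.006, 0.025, -0.004, 0.001, 0.081, 0.006, 0.025, -0.004, 0.001, 0.084, 0.006, 0.025, -0.004, 0.001, 0.087, 0.006, 0.025, -0.004, 0.001, 0.089, 0.006, 0.025, -0.004, 0.001, 0.089, 0.006]}}

```text
clock: 16.8
position: [0.6764, 0.0011, 0.031]
ee_rot: [0.695, 0.719, -0.0, -0.0]
ft_force: [0.3, 0.4, -4.3]
grip_width: 0.45
```

```bash
python3 -c "
from h import *
go(.6764,.0013,.0278,1.604)
"
```

```text
t 16.8 pos [0.6764 0.0011 0.031 ] yaw 1.6038 F [ 0.3  0.4 -4.3] gw 0.45 j7 -0.29 -> shift [ 0.0002 -0.      0.0032] twist -0.0002
```

{"fn": "jog_arm", "kwargs": {"steps": [0.025, 0, 0, 0.0015, 0, 0.025, 0, 0, 0.003, 0, 0.025, 0, 0, 0.0035, 0, 0.085, 0, 0, 0.0035, 0, 0.085, 0, 0, 0.0035, 0, 0.085, 0, 0, 0.0035, 0, 0.085, 0, 0, 0.0035, 0, 0.085, 0, 0, -0.01, 0, 0.085, 0, 0, -0.05, 0, 0.085, 0, 0, -0.1, 0]}}

```text
clock: 17.8
position: [0.6753, 0.001, 0.1315]
ee_rot: [0.695, 0.719, -0.001, -0.001]
ft_force: [1.1, 0.3, -0.3]
grip_width: 0.989
```

```bash
python3 -c "
from h import *
snap('wrist','w9')
c,L,W,a,z=rect('w9',(200,60,360,330),.053,.003); print(c.round(4),L,W,a,z)
go(.451,.128,.13,2.766)"
```

```text
[0.6767 0.0036] 0.10253109130859375 0.04020682678222656 1.606400356273572 0.053048648293444155
t 17.85 pos [0.6799 0.0019 0.1428] yaw 1.6037 F [2.8 0.8 8.2] gw 0.997 j7 -0.25 -> shift [ 0.1336 -0.2247  0.0105] twist -1.1623
```

View pics/w9.png

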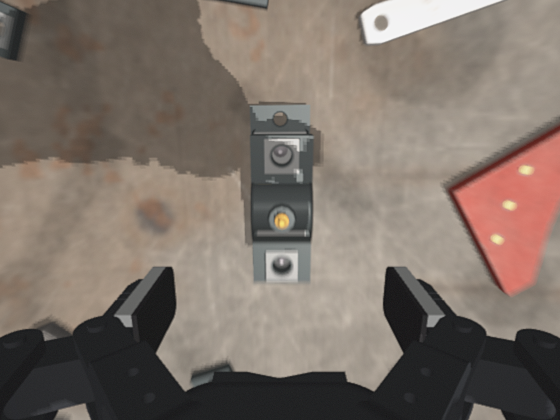

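w9 shows the medium cap seated: dowel tips are visible at (281,155) and (283,265), and the ear tops are at 53.0 mm against 37 + 16. Next is the small cap.

{"fn": "jog_arm", "kwargs": {"steps": [0.085, 0.01, -0.02, 0, -0.14, 0.085, 0.035, -0.06, 0, -0.28, 0.085, 0.06, -0.1, 0, -0.42, 0.085, 0.085, -0.14, 0, -0.56, 0.085, 0.105, -0.175, 0, -0.7, 0.085, 0.12, -0.2, 0, -0.84, 0.085, 0.13, -0.215, 0, -0.98, 0.085, 0.134, -0.221, 0, -1.1, 0.085, 0.134, -0.221, 0, -1.162, 0.085, 0.134, -0.221, 0, -1.162]}}

```text
clock: 18.85
position: [0.4515, 0.1279, 0.132]
ee_rot: [0.186, 0.983, -0.0, 0.001]
ft_force: [0.4, -0.3, 0.1]
grip_width: 0.993
```

```bash
python3 - <<'E'
from h import *
im,d,K,T=load('w8');P=pts(d,K,T)
for v in range(246,290,4): print(v,[P[v,u].round(3).tolist() for u in (218,224,230,236)])
E
```

```text
246 [[0.627, -0.036, 0.0], [0.632, -0.035, -0.0], [0.655, 0.021, 0.139], [0.657, 0.022, 0.139]]
250 [[0.627, -0.039, -0.001], [0.632, -0.039, -0.0], [0.655, 0.02, 0.14], [0.658, 0.02, 0.14]]
254 [[0.627, -0.043, -0.0], [0.632, -0.042, 0.0], [0.656, 0.019, 0.143], [0.658, 0.019, 0.141]]
258 [[0.65, 0.015, 0.137], [0.653, 0.016, 0.139], [0.656, 0.018, 0.143], [0.658, 0.018, 0.143]]
262 [[0.651, 0.015, 0.142], [0.653, 0.015, 0.141], [0.656, 0.017, 0.145], [0.658, 0.017, 0.144]]
266 [[0.651, 0.016, 0.146], [0.654, 0.015, 0.145], [0.656, 0.015, 0.144], [0.658, 0.015, 0.144]]
270 [[0.652, 0.015, 0.148], [0.654, 0.015, 0.148], [0.656, 0.014, 0.146], [0.658, 0.014, 0.144]]
274 [[0.652, 0.015, 0.152], [0.655, 0.016, 0.153], [0.656, 0.013, 0.147], [0.658, 0.013, 0.146]]
278 [[0.653, 0.015, 0.155], [0.655, 0.015, 0.155], [0.656, 0.011, 0.146], [0.659, 0.012, 0.147]]
282 [[0.653, 0.015, 0.157], [0.656, 0.016, 0.159], [0.656, 0.009, 0.146], [0.658, 0.009, 0.146]]
286 [[0.654, 0.015, 0.16], [0.656, 0.015, 0.16], [0.656, 0.008, 0.147], [0.658, 0.008, 0.147]]
```

{"fn": "jog_arm", "kwargs": {"steps": [0.085, 0, 0, 0, 0, 0.085, 0, 0, 0, 0, 0.085, 0, 0, 0, 0, 0.085, 0, 0, 0, 0, 0.085, 0, 0, 0, 0, 0.085, 0, 0, 0, 0, 0.085, 0, 0, 0, 0, 0.085, 0, 0, 0, 0, 0.085, 0, 0, 0, 0, 0.085, 0, 0, 0, 0]}}

```text
clock: 19.85
position: [0.4513, 0.1278, 0.1312]
ee_rot: [0.187, 0.982, -0.0, 0.0]
ft_force: [-0.6, 0.1, -0.5]
grip_width: 0.999
```

```bash
python3 - <<'E'
from h import *
im,d,c=snap('wrist','w10')
go(.451,.128,-.012,2.766)
E
```

```text
t 19.9 pos [0.4513 0.1277 0.1312] yaw 2.7658 F [-0.4 -0.2  0.5] gw 0.996 j7 0.7 -> shift [0.0004 0.0002 0.1432] twist -0.0002
```

View pics/w10.png

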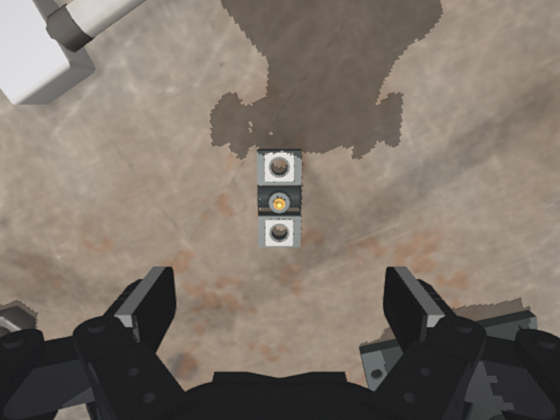

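w10 shows the small cap centred at (279,198), with holes at (279,166) and (279,233).

```bash
python3 - <<'E'
from h import *
c,L,W,a,z=rect('w10',(245,140,315,260),.014); print(c.round(4),L,W,a,z)
im,d,K,T=load('w10'); A=ray(K,T,279,166,.014);B=ray(K,T,279.5,233,.014); print('holes mid',((A+B)/2).round(4),np.linalg.norm(A-B).round(4))
go(c[0],c[1],-.012,a)
E
```

```text
[0.4511 0.1283] 0.07815325317382812 0.03410990905761719 2.765593456138629 0.014314571475354775
holes mid [0.4511 0.1284 0.014 ] 0.0541
t 19.9 pos [0.4513 0.1277 0.1312] yaw 2.7658 F [-0.4 -0.2  0.5] gw 0.996 j7 0.7 -> shift [0.0004 0.0005 0.1432] twist 0.0002
```

{"fn": "jog_arm", "kwargs": {"steps": [0.085, 0, 0.001, 0.045, 0, 0.085, 0, 0.001, 0.09, 0, 0.085, 0, 0.001, 0.12, 0, 0.085, 0, 0.001, 0.135, 0, 0.085, 0, 0.001, 0.143, 0, 0.085, 0, 0.001, 0.143, 0, 0.02, 0, 0.001, 0.143, 0, 0.02, 0, 0.001, 0.143, 0, 0.02, 0, 0.001, 0.143, 0, 0.02, 0, 0.001, 0.143, 0], "grip_force": 50}}

```text
clock: 20.9
position: [0.4547, 0.1301, -0.0087]
ee_rot: [0.187, 0.982, 0.001, 0.003]
ft_force: [-2.4, -0.5, 22.1]
grip_width: 0.387
```

```bash
python3 - <<'E'
from h import *
go(.6364,-.216,.13,1.965)
E
```

```text
t 20.9 pos [ 0.4547  0.1301 -0.0087] yaw 2.7658 F [-2.4 -0.5 22.1] gw 0.387 j7 0.48 -> shift [-0.2968 -0.2548 -0.138 ] twist 0.8008
```

{"fn": "jog_arm", "kwargs": {"steps": [0.02, 0, 0, -0.01, 0, 0.02, 0, 0, -0.04, 0, 0.02, 0, 0, -0.085, 0.1, 0.02, -0.015, -0.012, -0.125, 0.2, 0.02, -0.045, -0.038, -0.15, 0.3, 0.02, -0.08, -0.068, -0.15, 0.4, 0.02, -0.115, -0.098, -0.15, 0.5, 0.02, -0.15, -0.128, -0.15, 0.6, 0.02, -0.185, -0.158, -0.15, 0.7, 0.02, -0.22, -0.187, -0.15, 0.8]}}

```text
clock: 21.9
position: [0.5879, -0.1282, 0.1386]
ee_rot: [0.557, 0.831, -0.0, 0.0]
ft_force: [0.9, 0.9, -1.1]
grip_width: 0.383
```

```bash
python3 - <<'E'
from h import *
go(.6364,-.216,.12,1.965)
E
```

```text
t 21.9 pos [ 0.5879 -0.1282  0.1386] yaw 1.9612 F [ 0.9  0.9 -1.1] gw 0.383 j7 0.33 -> shift [-0.0997  0.0114  0.0186] twist -0.0038
```

{"fn": "jog_arm", "kwargs": {"steps": [0.02, -0.03, 0.004, 0.006, -0.004, 0.02, -0.065, 0.008, 0.012, -0.004, 0.02, -0.09, 0.011, 0.018, -0.004, 0.02, -0.1, 0.011, 0.018, -0.004, 0.02, -0.1, 0.011, 0.018, -0.004, 0.02, -0.1, 0.011, 0.018, -0.004, 0.02, -0.1, 0.011, 0.018, -0.004, 0.02, -0.1, 0.011, 0.018, -0.004, 0.02, -0.1, 0.011, 0.018, -0.004, 0.02, -0.1, 0.011, 0.018, -0.004]}}

```text
clock: 22.9
position: [0.6363, -0.2138, 0.1204]
ee_rot: [0.553, 0.833, -0.0, 0.0]
ft_force: [0.1, 0.1, -2.8]
grip_width: 0.384
```

```bash
python3 -c "
from h import *
snap('wrist','w11')
go(.6364,-.216,.12,1.965)"
```

```text
t 22.95 pos [ 0.6363 -0.2139  0.1204] yaw 1.97 F [ 0.7  0.2 -2.4] gw 0.388 j7 0.44 -> shift [-0.002  -0.0007  0.0004] twist 0.005
```

View pics/w11.png

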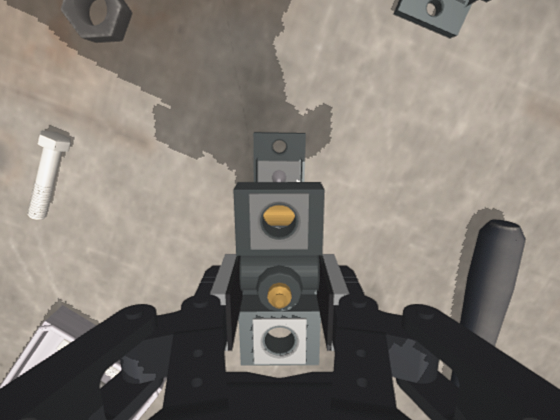

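w11 shows the small cap held, with holes at (280,216) and (279,341). The base joint face and a dowel are visible beyond it at (279,178).

```bash
python3 - <<'E'
from h import *
im,d,K,T=load('w11');P=pts(d,K,T)
print('ear z',[P[v,240:247,2].mean().round(4) for v in (200,220,240)])
ez=np.median(P[200:250,240:247,2]); o=manip.get_obs();s,m=yaw(o['ee_rot']);p=o['position']
t=lambda q:(m.T@(q-p)).round(4)
h1=ray(K,T,280,217,ez);h2=ray(K,T,279.5,341.5,ez);print('holes tool',t(h1),t(h2),np.linalg.norm(h1-h2))
cM=(h1+h2)/2
print('front edge', [t(P[v,262]) for v in (182,186,190)])
c,L,W,a,z=rect('w11',(225,175,335,250),ez,.003); print('ear rect tool',t(np.r_[c,ez]),L,W,(a-np.pi/2)%np.pi,'yaw',s)
# base: foot/joint edges in tool
for v in range(124,186,4): print(v,t(P[v,266]),P[v,266,2].round(3))
B=np.array([.6363,-.2159]); ax=np.array([np.cos(1.965),np.sin(1.965)])
print('expected base dowel', B+ax*.0265,'tip ray',ray(K,T,279.5,176,.042).round(4))
off=t(cM); cp=cM[:2]-p[:2]
print('cap off',off,'seat TCP z',.029-(ez-.014-p[2]),'TCP target',B-cp)
E
```

```text
ear z [np.float64(0.1425), np.float64(0.143), np.float64(0.1429)]
holes tool [ 0.0305  0.0004 -0.0226] [-0.0245  0.0003 -0.0226] 0.05502580118798969
front edge [array([ 0.0413, -0.0069, -0.0091]), array([ 0.0415, -0.0065, -0.0179]), array([ 0.0411, -0.0063, -0.0231])]
ear rect tool [ 0.0292  0.     -0.0226] 0.03421789245605469 0.025021708679199218 1.9738888607008458 yaw 1.969982298735424
124 [ 0.0588 -0.0096  0.1209] -0.001
128 [ 0.0559 -0.0096  0.121 ] -0.001
132 [ 0.053  -0.0097  0.1204] -0.0
136 [ 0.0508 -0.0093  0.1105] 0.01
140 [ 0.048  -0.0093  0.1097] 0.011
144 [ 0.0452 -0.0093  0.1089] 0.011
148 [ 0.0423 -0.0094  0.109 ] 0.011
152 [ 0.0394 -0.0094  0.1096] 0.011
156 [ 0.0365 -0.0094  0.1093] 0.011
160 [ 0.0336 -0.0094  0.109 ] 0.011
164 [ 0.0334 -0.0088  0.0907] 0.03
168 [ 0.0305 -0.0089  0.0915] 0.029
172 [ 0.0277 -0.0089  0.0918] 0.029
176 [ 0.0246 -0.009   0.0931] 0.027
180 [ 0.0219 -0.009   0.0925] 0.028
184 [ 0.0412 -0.0052 -0.0127] 0.133
expected base dowel [ 0.62612206 -0.19143248] tip ray [ 0.626  -0.1885  0.042 ]
cap off [ 0.003   0.0003 -0.0226] seat TCP z 0.020406716810594906 TCP target [ 0.63719172 -0.21881726]
```

```bash
python3 - <<'E'
from h import *
im,d,K,T=load('w11');P=pts(d,K,T)
o=manip.get_obs();s,m=yaw(o['ee_rot']);p=o['position']
Q=(P-p)@m
for (v0,v1,z) in ((138,158,.011),(164,178,.029)):
    for v in (v0,(v0+v1)//2,v1):
        k=[u for u in range(235,325) if abs(P[v,u,2]-z)<.003]; print(v,k[0],k[-1],Q[v,k[0],1].round(4),Q[v,k[-1],1].round(4),'mid',((Q[v,k[0],1]+Q[v,k[-1],1])/2).round(4))
E
```

```text
138 254 305 -0.018 0.0189 mid 0.0005
148 254 305 -0.0181 0.0191 mid 0.0005
158 254 304 -0.0182 0.0185 mid 0.0001
164 256 302 -0.0158 0.0161 mid 0.0001
171 256 302 -0.016 0.016 mid 0.0
178 256 299 -0.016 0.0141 mid -0.001
```

{"fn": "jog_arm", "kwargs": {"steps": [0.02, -0.0055, 0, 0.03, 0, 0.02, -0.0055, 0, 0.065, 0, 0.02, -0.0055, 0, 0.078, 0, 0.02, -0.0055, 0, 0.083, 0, 0.02, -0.0055, 0, 0.086, 0, 0.02, -0.0055, 0, 0.089, 0, 0.02, -0.0055, 0, 0.092, 0, 0.02, -0.0055, 0, 0.095, 0, 0.02, -0.0055, 0, 0.097, 0, 0.02, -0.0055, 0, 0.097, 0]}}

```text
clock: 23.95
position: [0.6383, -0.2192, 0.023]
ee_rot: [0.553, 0.833, -0.0, -0.0]
ft_force: [-0.5, 0.4, -2.0]
grip_width: 0.38
```

```bash
python3 -c "
from h import *
go(.6372,-.2188,.0204,1.97)"
```

```text
t 23.95 pos [ 0.6383 -0.2192  0.023 ] yaw 1.9699 F [-0.5  0.4 -2. ] gw 0.38 j7 0.41 -> shift [ 0.0008 -0.0009  0.0026] twist -0.0001
```

{"fn": "jog_arm", "kwargs": {"steps": [0.02, 0, 0, 0.0015, 0, 0.02, 0, 0, 0.0025, 0, 0.02, 0, 0, 0.003, 0, 0.085, 0, 0, 0.003, 0, 0.085, 0, 0, 0.003, 0, 0.085, 0, 0, 0.003, 0, 0.085, 0, 0, 0.003, 0, 0.085, 0, 0, -0.02, 0, 0.085, 0, 0, -0.07, 0, 0.085, 0, 0, -0.12, 0]}}

```text
clock: 24.95
position: [0.6377, -0.219, 0.144]
ee_rot: [0.553, 0.833, -0.0, -0.001]
ft_force: [1.0, -0.4, 0.9]
grip_width: 0.993
```

```bash
python3 -c "
from h import *
snap('wrist','w12')
c,L,W,a,z=rect('w12',(200,60,360,330),.043,.003); print(c.round(4),L,W,a,z)
go(.468,-.2634,.13,1.5951)"
```

```text
[ 0.6379 -0.2169] 0.078329296875 0.034136181640625 1.9760657285758765 0.043250940412730476
t 25.0 pos [ 0.6419 -0.2195  0.1545] yaw 1.9697 F [2.9 0.4 7.7] gw 0.998 j7 0.45 -> shift [ 0.0272 -0.1775  0.0228] twist 0.3746
```

View pics/w12.png

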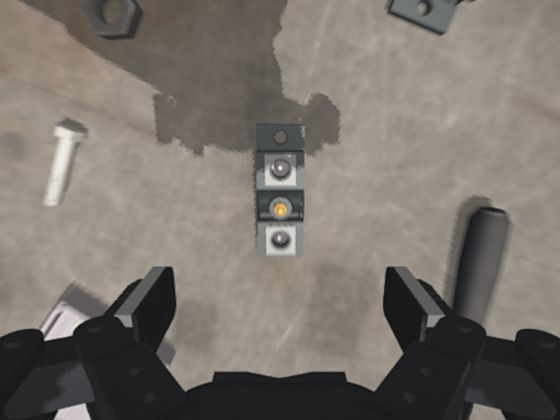

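w12 shows the small cap seated: dowel tips at (280,169) and (280,239), ear tops at 43.3 mm against 29 + 14. The bolt is at (62,163) with its head at the top, which is world +y. The bolt is next.

{"fn": "jog_arm", "kwargs": {"steps": [0.085, 0.005, -0.04, 0, 0.1, 0.085, 0.012, -0.08, 0, 0.2, 0.085, 0.018, -0.12, 0.005, 0.3, 0.085, 0.023, -0.155, 0.01, 0.375, 0.085, 0.025, -0.17, 0.012, 0.375, 0.085, 0.025, -0.174, 0.012, 0.375, 0.085, 0.025, -0.174, 0.012, 0.375, 0.085, 0.025, -0.174, 0.012, 0.375, 0.085, 0.025, -0.174, 0.012, 0.375, 0.085, 0.025, -0.174, 0.012, 0.375]}}

```text
clock: 26.0
position: [0.4693, -0.2631, 0.1312]
ee_rot: [0.698, 0.716, 0.0, -0.0]
ft_force: [-0.6, 0.6, -0.0]
grip_width: 0.994
```

```bash
python3 -c "
from h import *
snap('wrist','w13')
go(.468,-.2634,0,1.5951)"
```

```text
t 26.05 pos [ 0.4691 -0.2632  0.1311] yaw 1.596 F [-0.1 -0.4  0.5] gw 0.991 j7 0.33 -> shift [-0.0002 -0.0011  0.1311] twist 0.0009
```

View pics/w13.png

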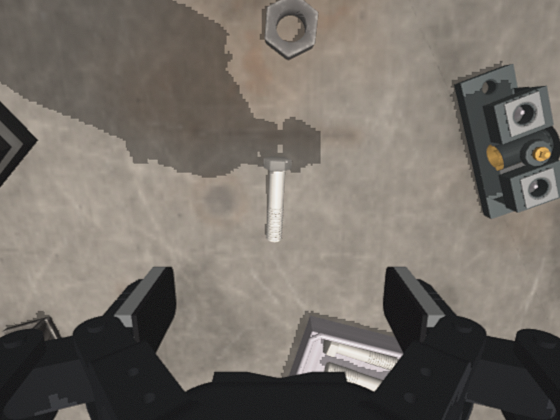

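w13 shows the bolt from its head at (274,157) to its tip at (274,241), and the nut at (291,27).

```bash
python3 - <<'E'
from h import *
im,d,K,T=load('w13');P=pts(d,K,T); o=manip.get_obs();s,m=yaw(o['ee_rot']);p=o['position']
Q=(P-p)@m
q=Q[150:250,255:295].reshape(-1,3); k=(p[2]-q[:,2]>.006)
r=q[k]; print('long',r[:,0].min(),r[:,0].max())
for x0 in (-.03,-.02,-.01,0,.01,.02):
    b=r[abs(r[:,0]-x0)<.004]; print(x0,b[:,1].min().round(4),b[:,1].max().round(4),'top z',(p[2]-np.percentile(b[:,2],5)).round(4))
c,L,W,a,z=rect('w13',(255,145,297,252),.013,.006); print(c,L,W,a)
c,L,W,a,z=rect('w13',(255,0,325,62),.019,.003); print('nut',c,L,W,a,z)
E
```

```text
long -0.03457770933263866 0.0701426101360244
-0.03 -0.0097 0.0019 top z 0.0134
-0.02 -0.0096 0.0027 top z 0.0139
-0.01 -0.0087 0.0034 top z 0.0144
0 -0.0086 0.0034 top z 0.0144
0.01 -0.0077 0.0041 top z 0.0153
0.02 -0.0077 0.0041 top z 0.0158
[ 0.46805365 -0.26371584] 0.0680724853515625 0.020819940185546875 1.5936079347981875
nut [ 0.47414037 -0.14082963] 0.03570845947265625 0.03468860778808594 1.5070867224594215 0.01897186575276521
```

{"fn": "jog_arm", "kwargs": {"steps": [0.085, 0, -0.0025, 0.045, 0.04, 0.06, 0, -0.0025, 0.09, 0.04, 0.05, 0, -0.0025, 0.12, 0.04, 0.05, 0, -0.0025, 0.13, 0.04, 0.05, 0, -0.0025, 0.136, 0.04, 0.05, 0, -0.0025, 0.136, 0.04, 0.0, 0, -0.0025, 0.136, 0.04, 0.0, 0, -0.0025, 0.136, 0.04, 0.0, 0, -0.0025, 0.136, 0.04, 0.0, 0, -0.0025, 0.136, 0.04], "grip_force": 40}}

```text
clock: 27.05
position: [0.4667, -0.2643, -0.0035]
ee_rot: [0.713, 0.701, 0.0, 0.001]
ft_force: [-0.6, 0.2, 6.1]
grip_width: 0.136
```

```bash
python3 -c "
from h import *
im,d,c=snap('wrist','w14'); go(.54,-.48,.12,1.3)
cv2.imwrite('pics/w14z.png',cv2.resize(im[180:380,150:410,::-1],None,fx=2,fy=2))"
```

```text
t 27.1 pos [ 0.4667 -0.2643 -0.0036] yaw 1.5548 F [-0.6 -0.1  7.6] gw 0.138 j7 0.19 -> shift [-0.2147  0.0769 -0.1232] twist 0.2548
```

View pics/w14z.png

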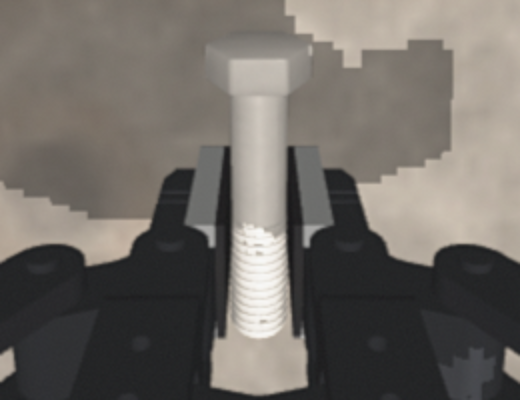

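The opening is about 11.8 mm, which matches the shank, and the crop shows it between the pads. I'll work out the tray pose from the earlier views.

```bash
python3 - <<'E'
from h import *
for f,b in (('wA',(315,130,480,260)),('scene0',(310,135,375,175)),('side0',(270,275,335,335)),('scene0',(130,255,225,330)),('side0',(235,145,285,180)),('w1',(0,0,180,155))):
    c,L,W,a,z=rect(f,b,.026,.003); 
    im,d,K,T=load(f);P=pts(d,K,T);u0,v0,u1,v1=b;q=P[v0:v1,u0:u1].reshape(-1,3)
    s=q[abs(q[:,2]-.026)<.0025]; cc=np.median(s[:,:2],0); s=s[np.hypot(*(s[:,:2]-cc).T)<.13]
    r=cv2.minAreaRect((s[:,:2]*1e3).astype(np.float32)); print(f,np.round(r[0],1),np.round(r[1],1),round(r[2],2))
    # content: z .012-.024 inside
    t=q[(q[:,2]>.012)&(q[:,2]<.021)]; print('  content mean',t.mean(0).round(3))
im,d,K,T=load('wA')
for p in [(350,140),(469,170),(437,248),(324,224),(347,185),(372,185)]: print(p,ray(K,T,*p,.026 if p[1]!=185 else .015).round(4))
E
```

```text
wA [ 534.1 -459.3] [152.5 111.6] 75.43
  content mean [ 0.536 -0.44   0.017]
scene0 [ 526.9 -480.9] [206.  114.6] 75.75
  content mean [ 0.538 -0.474  0.016]
side0 [ 529.8 -482.5] [201.1 111.2] 75.47
  content mean [ 0.539 -0.452  0.016]
scene0 [578.5 456.6] [195.7 154.2] 7.85
  content mean [0.546 0.463 0.017]
side0 [541.9 415. ] [117.8 224.8] 4.61
  content mean [0.532 0.463 0.016]
w1 [538.2 450. ] [111.9 152.2] 8.75
  content mean [0.538 0.473 0.017]
(350, 140) [ 0.6057 -0.3945  0.026 ]
(469, 170) [ 0.5701 -0.5403  0.026 ]
(437, 248) [ 0.4688 -0.5142  0.026 ]
(324, 224) [ 0.5011 -0.3675  0.026 ]
(347, 185) [ 0.5491 -0.396   0.015 ]
(372, 185) [ 0.5491 -0.4274  0.015 ]
```

{"fn": "jog_arm", "kwargs": {"steps": [0, 0, 0, -0.03, 0, 0, 0, 0, -0.07, 0.05, 0, -0.02, 0.006, -0.115, 0.19, 0, -0.055, 0.016, -0.145, 0.33, 0, -0.095, 0.028, -0.155, 0.47, 0, -0.135, 0.04, -0.155, 0.61, 0, -0.17, 0.05, -0.155, 0.75, 0, -0.2, 0.06, -0.155, 0.89, 0, -0.215, 0.063, -0.155, 1.03, 0, -0.221, 0.064, -0.155, 1.17]}}

```text
clock: 28.1
position: [0.5258, -0.4877, 0.1497]
ee_rot: [0.982, 0.188, -0.0, 0.0]
ft_force: [0.7, 0.2, -1.2]
grip_width: 0.139
```

{"fn": "jog_arm", "kwargs": {"steps": [0, 0, 0, 0, 0.14, 0, 0, 0, 0, 0.28, 0, 0, 0, 0, 0.42, 0, 0, 0, 0, 0.56, 0, 0, 0, 0, 0.64, 0, 0, 0, 0, 0.64, 0, 0, 0, 0, 0.64, 0, 0, 0, 0, 0.64, 0, 0, 0, 0, 0.64, 0, 0, 0, 0, 0.64]}}

```text
clock: 29.1
position: [0.5263, -0.4858, 0.1503]
ee_rot: [0.992, -0.127, 0.0, 0.0]
ft_force: [-0.8, -0.2, -2.2]
grip_width: 0.136
```

```bash
python3 -c "
from h import *
im,d,c=snap('wrist','w15'); go(.527,-.486,.03,-.255)"
```

```text
t 29.15 pos [ 0.5263 -0.4858  0.1502] yaw -0.2548 F [ 0.7  0.  -1.3] gw 0.136 j7 -1.2 -> shift [ 0.0007 -0.      0.1202] twist 0.0002
```

View pics/w15.png

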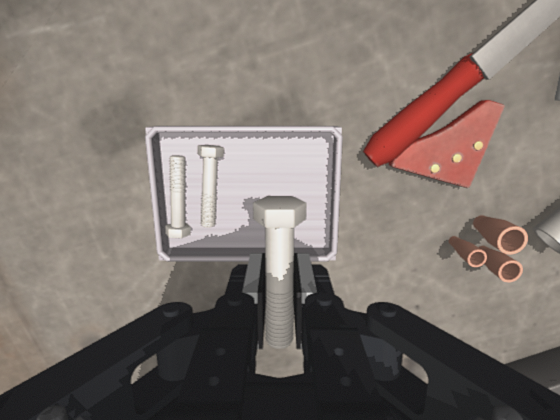

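w15 shows the tray squared up with the tool, its fixed bolts on the left at (177,195) and (209,187) and free floor on the right. The held bolt's head is at (280,211).

```bash
python3 -c "
from h import *
im,d,K,T=load('w15');P=pts(d,K,T);o=manip.get_obs();s,m=yaw(o['ee_rot']);p=o['position']
Q=(P-p)@m
q=Q[115:270,135:350].reshape(-1,3); k=abs(p[2]-q[:,2]-.026)<.003; s=q[k]
r=cv2.minAreaRect((s[:,:2]*1e3).astype(np.float32)); print(r)
c=[ray(K,T,u,v,.026) for u,v in ((150,128),(340,128),(336,258),(163,260))]; print([((x-p)@m).round(4)[:2] for x in c])
# bolt in hand z
print('bolt head top',P[211,280],'shank',P[250,280],P[330,278],'floor',P[200,270],P[150,280])
"
```

```text
((0.6724357604980469, -27.676185607910156), (152.01414489746094, 111.70579528808594), 89.93842315673828)
[array([ 0.055 , -0.0985]), array([0.0552, 0.0458]), array([-0.0517,  0.0476]), array([-0.0537, -0.0983])]
bolt head top [ 0.55772477 -0.49416548  0.1733465 ] shank [ 0.54060533 -0.48974026  0.16874158] [ 0.50344446 -0.47922195  0.16656622] floor [ 0.55999743 -0.49056921  0.16184817] [ 0.56105733 -0.49518878  0.00332982]
```

{"fn": "jog_arm", "kwargs": {"steps": [0, 0.001, 0, 0.04, 0, 0, 0.001, 0, 0.085, 0, 0, 0.001, 0, 0.12, 0, 0, 0.001, 0, 0.14, 0, 0, 0.001, 0, 0.146, 0, 0, 0.001, 0, 0.149, 0, 0, 0.001, 0, 0.1495, 0, 0.035, 0.001, 0, 0.1495, 0, 0.035, 0.001, 0, 0.1495, 0, 0.035, 0.001, 0, 0.1495, 0]}}

```text
clock: 30.15
position: [0.5278, -0.4864, 0.0017]
ee_rot: [0.992, -0.127, 0.001, 0.0]
ft_force: [-0.0, 0.9, 0.7]
grip_width: 0.411
```

{"fn": "jog_arm", "kwargs": {"steps": [0.035, 0, 0, 0, 0, 0.035, 0, 0, -0.01, 0, 0.035, 0, 0, -0.04, 0, 0.035, 0, 0, -0.08, 0, 0.085, 0, 0, -0.12, 0, 0.085, 0, 0, -0.15, 0, 0.085, 0, 0, -0.15, 0, 0.085, 0, 0, -0.15, 0, 0.085, 0, 0, -0.15, 0, 0.085, 0, 0, -0.15, 0]}}

```text
clock: 31.15
position: [0.5268, -0.4856, 0.1494]
ee_rot: [0.992, -0.127, -0.001, -0.001]
ft_force: [0.0, 0.1, -0.7]
grip_width: 0.998
```

```bash
python3 -c "
from h import *
im,d,c=snap('wrist','w16'); go(.474,-.1395,.14,1.507)"
```

```text
t 31.2 pos [ 0.5268 -0.4856  0.1495] yaw -0.2552 F [-0.2 -0.1 -1.1] gw 0.997 j7 -1.2 -> shift [-0.1385 -0.3216  0.01  ] twist 1.3794
```

View pics/w16.png

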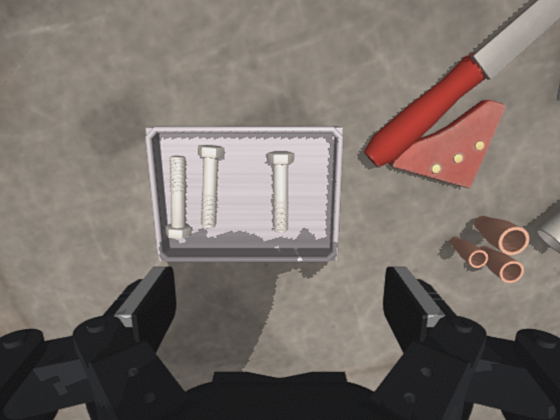

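w16 shows the bolt released in the bolt tray at (281,190), upright in the picture, clear of the fixed bolts and walls. The nut is next.

{"fn": "jog_arm", "kwargs": {"steps": [0.085, -0.02, -0.045, 0, -0.05, 0.085, -0.04, -0.09, 0, -0.1, 0.085, -0.06, -0.135, 0, -0.15, 0.085, -0.08, -0.18, 0, -0.2, 0.085, -0.1, -0.225, 0, -0.255, 0.085, -0.118, -0.27, 0, -0.255, 0.085, -0.13, -0.305, 0, -0.255, 0.085, -0.138, -0.321, 0.01, -0.255, 0.085, -0.138, -0.321, 0.01, -0.255, 0.085, -0.138, -0.321, 0.01, -0.255]}}

```text
clock: 32.2
position: [0.4746, -0.141, 0.1405]
ee_rot: [1.0, -0.0, -0.0, 0.0]
ft_force: [-0.4, -1.0, -0.4]
grip_width: 0.998
```

```bash
python3 -c "
from h import *
im,d,c=snap('wrist','w17'); go(.474,-.1395,.0,0)"
```

```text
t 32.25 pos [ 0.4748 -0.1417  0.1407] yaw -0.0013 F [-0.3 -0.   0.9] gw 0.992 j7 -1.42 -> shift [-0.0008 -0.0023  0.1407] twist -0.0013
```

View pics/w17.png

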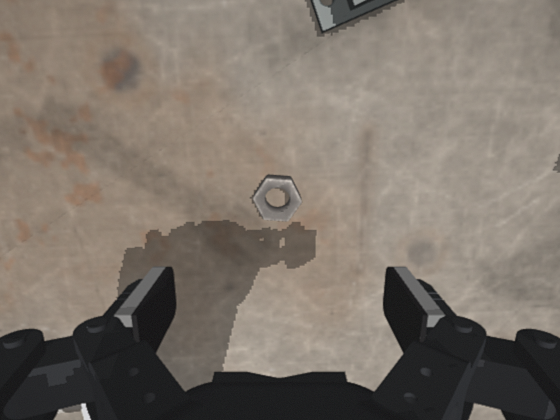

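```bash
python3 - <<'E'
from h import *
im,d,K,T=load('w17');P=pts(d,K,T);o=manip.get_obs();s,m=yaw(o['ee_rot']);p=o['position']
Q=((P-p)@m)[165:232,240:315].reshape(-1,3); z=p[2]-Q[:,2]; r=Q[abs(z-.019)<.003][:,:2]
h=cv2.convexHull((r*1e4).astype(np.float32))[:,0]/1e4
best=[]
for t in np.radians(np.arange(0,60,1)):
    ws=[np.ptp(h@[np.cos(t+k*np.pi/3),np.sin(t+k*np.pi/3)]) for k in range(3)]; best.append((sum(ws),np.degrees(t),np.round(ws,4)))
b=min(best,key=lambda x:x[0]);print('flat-normal angle in tool xy',b)
for k in range(3):
    t=np.radians(b[1])+k*np.pi/3; n=np.array([np.cos(t),np.sin(t)]); q=h@n; print(np.degrees(t),(q.min()+q.max())/2)
c,rad=cv2.minEnclosingCircle((h*1e4).astype(np.float32)); print(np.array(c)/1e4,rad/1e4)
cv2.imwrite('pics/w17z.png',cv2.resize(im[160:240,230:330,::-1],None,fx=6,fy=6,interpolation=cv2.INTER_CUBIC))
E
```

```text
flat-normal angle in tool xy (np.float64(0.10421014261513903), np.float64(3.0000000000000004), array([0.0348, 0.0346, 0.0348]))
3.0000000000000004 -0.0009848786124045262
63.0 -0.0026106587544557514
122.99999999999999 -0.0015618003880049115
[-0.00078162 -0.00252911] 0.019440591430664064
```

View pics/w17z.png

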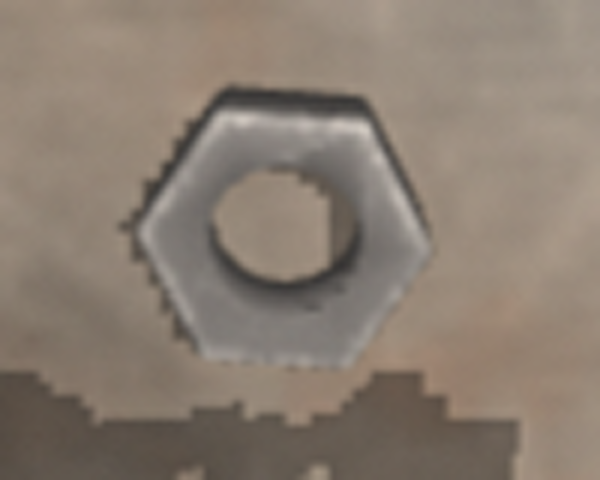

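The nut is level with a flat on top, which agrees with the 3°/63°/123° fit. I'll turn −27° to put the jaws on a pair of flats, then go down and grip.

{"fn": "jog_arm", "kwargs": {"steps": [0.085, -0.001, -0.0025, 0.04, -0.14, 0.085, -0.001, -0.0025, 0.08, -0.28, 0.085, -0.001, -0.0025, 0.1, -0.4, 0.07, -0.001, -0.0025, 0.125, -0.471, 0.07, -0.001, -0.0025, 0.14, -0.471, 0.07, -0.001, -0.0025, 0.1465, -0.471, 0.02, -0.001, -0.0025, 0.1465, -0.471, 0.02, -0.001, -0.0025, 0.1465, -0.471, 0.02, -0.001, -0.0025, 0.1465, -0.471, 0.02, -0.001, -0.0025, 0.1465, -0.471]}}

```text
clock: 33.25
position: [0.4746, -0.1386, -0.0047]
ee_rot: [0.972, 0.233, 0.001, 0.001]
ft_force: [-1.1, 0.2, 7.0]
grip_width: 0.385
```

```bash
python3 -c "
from h import *
go(.5426,.4203,.15,.153)"
```

```text
t 33.25 pos [ 0.4746 -0.1386 -0.0047] yaw 0.4705 F [-1.1  0.2  7. ] gw 0.385 j7 -1.06 -> shift [ 0.3141 -0.4671 -0.1551] twist 0.3175
```

{"fn": "jog_arm", "kwargs": {"steps": [0.02, 0, 0, -0.03, 0, 0.02, 0, 0, -0.075, 0, 0.02, 0.01, -0.015, -0.12, 0, 0.02, 0.03, -0.045, -0.15, 0.05, 0.02, 0.055, -0.082, -0.155, 0.1, 0.02, 0.08, -0.12, -0.155, 0.15, 0.02, 0.107, -0.16, -0.155, 0.2, 0.02, 0.134, -0.2, -0.155, 0.25, 0.02, 0.161, -0.24, -0.155, 0.3, 0.02, 0.188, -0.28, -0.155, 0.318]}}

```text
clock: 34.25
position: [0.5144, 0.1985, 0.1497]
ee_rot: [0.997, 0.075, 0.001, 0.0]
ft_force: [1.0, -0.5, -0.7]
grip_width: 0.39
```

```bash
python3 -c "
from h import *
go(.5426,.4203,.15,.153)"
```

```text
t 34.25 pos [0.5144 0.1985 0.1497] yaw 0.1503 F [ 1.  -0.5 -0.7] gw 0.39 j7 -2.02 -> shift [ 0.0611 -0.2151 -0.0003] twist -0.0027
```

{"fn": "jog_arm", "kwargs": {"steps": [0.02, 0.012, -0.04, 0, 0, 0.02, 0.025, -0.085, 0, 0, 0.02, 0.037, -0.13, 0, 0, 0.02, 0.048, -0.17, 0, 0, 0.02, 0.057, -0.2, 0, 0, 0.02, 0.061, -0.212, 0, 0, 0.02, 0.061, -0.212, 0, 0, 0.02, 0.061, -0.212, 0, 0, 0.02, 0.061, -0.212, 0, 0, 0.02, 0.061, -0.212, 0, 0]}}

```text
clock: 35.25
position: [0.5431, 0.4139, 0.1495]
ee_rot: [0.997, 0.075, 0.0, 0.0]
ft_force: [-0.6, 0.5, 0.3]
grip_width: 0.385
```

```bash
python3 -c "
from h import *
im,d,c=snap('wrist','w18'); go(.5426,.4203,0,.153)
im,d,K,T=load('w18');P=pts(d,K,T);o=manip.get_obs();s,m=yaw(o['ee_rot']);p=o['position']
Q=(P-p)@m
q=Q[100:280,100:400].reshape(-1,3); k=abs(p[2]-q[:,2]-.026)<.003; s=q[k]
print(cv2.minAreaRect((s[:,:2]*1e3).astype(np.float32)))"
```

```text
t 35.3 pos [0.543  0.4143 0.1495] yaw 0.1513 F [ 0.5  0.2 -2.1] gw 0.393 j7 -2.36 -> shift [ 0.0004 -0.0061  0.1495] twist -0.0017
((0.8046646118164062, -36.09154510498047), (151.75135803222656, 110.81471252441406), 89.95740509033203)
```

View pics/w18.png

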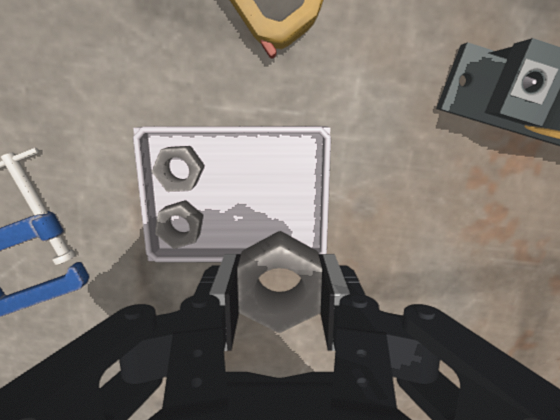

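w18 shows the nut in the grip over the tray and the tray square to the tool. The fixed nuts are on the left at (179,168) and (180,223). The middle of the free floor is 12 mm further to the left, so I'll lower there.

{"fn": "jog_arm", "kwargs": {"steps": [0.02, 0.001, -0.012, 0.03, 0, 0.02, 0.001, -0.012, 0.075, 0, 0.02, 0.001, -0.012, 0.115, 0, 0.02, 0.001, -0.012, 0.138, 0, 0.02, 0.001, -0.012, 0.147, 0, 0.02, 0.001, -0.012, 0.15, 0, 0.02, 0.001, -0.012, 0.1502, 0, 0.05, 0.001, -0.012, 0.1502, 0, 0.05, 0.001, -0.012, 0.1502, 0, 0.05, 0.001, -0.012, 0.1502, 0]}}

```text
clock: 36.3
position: [0.5421, 0.4279, 0.0001]
ee_rot: [0.997, 0.076, 0.001, -0.0]
ft_force: [0.0, 0.9, -0.2]
grip_width: 0.587
```

{"fn": "jog_arm", "kwargs": {"steps": [0.05, 0, 0, 0, 0, 0.05, 0, 0, -0.01, 0, 0.05, 0, 0, -0.04, 0, 0.05, 0, 0, -0.08, 0, 0.085, 0, 0, -0.12, 0, 0.085, 0, 0, -0.16, 0, 0.085, 0, 0, -0.2, 0, 0.085, 0, 0, -0.2, 0, 0.085, 0, 0, -0.2, 0, 0.085, 0, 0, -0.2, 0]}}

```text
clock: 37.3
position: [0.5412, 0.4271, 0.1981]
ee_rot: [0.997, 0.076, -0.0, 0.001]
ft_force: [0.5, -0.2, -0.3]
grip_width: 0.998
```

```bash
python3 -c "
from h import *
im,d,c=snap('wrist','w19'); go(.5426,.4203,.2,.153)
snap('scene','s9')"
```

```text
t 37.35 pos [0.5411 0.4271 0.1977] yaw 0.1529 F [ 0.2  0.  -0.4] gw 0.992 j7 -2.36 -> shift [ 0.0004  0.0069 -0.0023] twist -0.0001
```

View pics/w19.png

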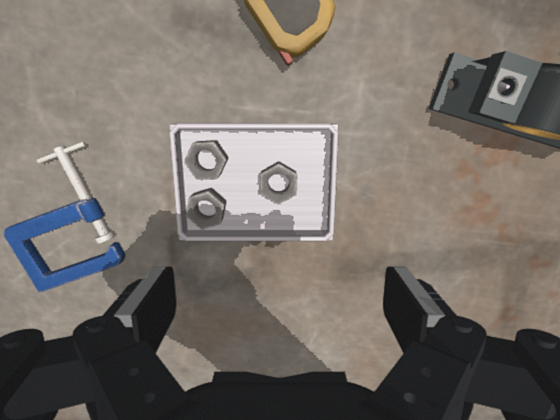

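View pics/s9.png

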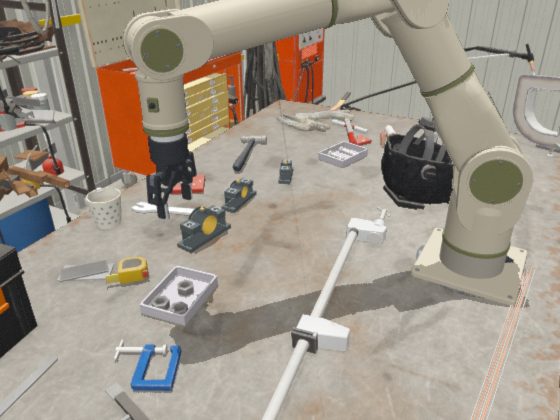

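w19 shows the nut lying free in its tray at (278,183), and s9 shows all three housings closed. I have time for one last wrist look over the three housings.

{"fn": "jog_arm", "kwargs": {"steps": [0.085, 0.005, 0.045, -0.02, 0.015, 0.085, 0.005, 0.09, -0.04, 0.03, 0.085, 0.005, 0.135, -0.06, 0.045, 0.085, 0.005, 0.18, -0.08, 0.06, 0.085, 0.005, 0.225, -0.1, 0.08, 0.085, 0.005, 0.27, -0.1, 0.1, 0.085, 0.005, 0.315, -0.1, 0.12, 0.085, 0.005, 0.355, -0.1, 0.153, 0.085, 0.005, 0.39, -0.1, 0.153, 0.085, 0.005, 0.4, -0.1, 0.153]}}

```text
clock: 38.4
position: [0.6076, 0.0275, 0.2978]
ee_rot: [1.0, -0.003, -0.001, 0.001]
ft_force: [-0.8, -1.0, -0.5]
grip_width: 0.996
```

{"fn": "jog_arm", "kwargs": {"steps": [0.085, 0, 0, 0, 0, 0.085, 0, 0, 0, 0, 0.085, 0, 0, 0, 0, 0.085, 0, 0, 0, 0, 0.085, 0, 0, 0, 0, 0.085, 0, 0, 0, 0, 0.085, 0, 0, 0, 0, 0.085, 0, 0, 0, 0, 0.085, 0, 0, 0, 0, 0.085, 0, 0, 0, 0]}}

```text
clock: 39.4
position: [0.6074, 0.0329, 0.299]
ee_rot: [1.0, -0.0, 0.0, 0.0]
ft_force: [0.0, -0.2, 1.0]
grip_width: 0.997
```

```bash
python3 -c "
from h import *
im,d,c=snap('wrist','w20'); go(.58,.03,.3,0)
im,d,K,T=load('w20');P=pts(d,K,T)
for n,c,a,h,z in (('L',(.646,.2189),1.4495,.05,.064),('M',(.6762,.0054),1.604,.038,.053),('S',(.6364,-.216),1.968,.0265,.043)):
    for s in (1,-1):
        x=np.array(c)+s*(h)*np.array([np.cos(a),np.sin(a)]); k=np.hypot(P[...,0]-x[0],P[...,1]-x[1])<.012
        q=P[k][:,2]; q=q[abs(q-z)<.008]; print(n,s,len(q),np.median(q).round(4) if len(q) else None,'expect',z)
"
```

```text
t 39.45 pos [0.6074 0.0329 0.299 ] yaw -0.0003 F [ 0.5 -0.5  0.6] gw 0.998 j7 -1.82 -> shift [-0.0273  0.003  -0.001 ] twist -0.0003
L 1 366 0.0647 expect 0.064
L -1 348 0.0646 expect 0.064
M 1 317 0.0535 expect 0.053
M -1 336 0.0534 expect 0.053
S 1 335 0.043 expect 0.043
S -1 330 0.043 expect 0.043
```

View pics/w20.png

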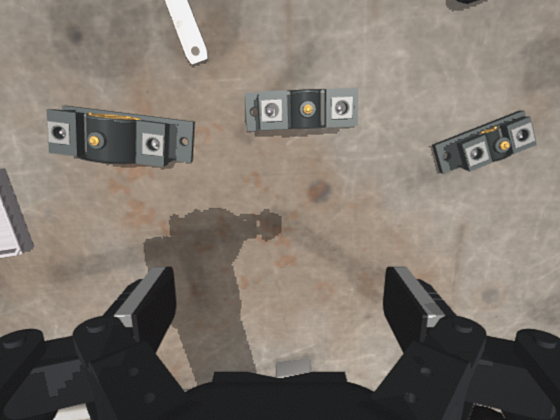

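w20 shows all three caps down on their bases, at (120,135), (302,108) and (487,143). Both ears of each sit level and at the seated height to within 1 mm. I'm handing in.

```bash
python3 -c "
from workcell import manip
print(manip.hand_in())"
```

```text
the job is handed in; nothing more can be done
None
```

The job is done and handed in at about 39.5 s, with the gripper open and well clear of everything.

**Caps:** All three are on their own bases. In the last wrist view the ear tops stood level at both ends:

| Cap | Ear tops measured (mm) | Expected when seated (mm) |
|---|---|---|
| Large | 64.6–64.7 | 64 |
| Medium | 53.4–53.5 | 53 |
| Small | 43.0 | 43 |

**Bolt and nut:** Each lies free in the right tray, clear of the fixed parts and the walls.

**What disagreed:**
- **Fingertips:** they stood about 16 mm behind the reported TCP, not 17 mm ahead as the text says. The first grasp of the large cap therefore closed harmlessly above it; I went lower and gripped it again.
- **Grip force:** closing on the medium and small caps pushed up on the wrist with about 22 N. The caps then sat 3–4 mm off-centre in the hand, which I measured and corrected before lowering them.
- **Heights:** wrist depth on the dark arches read too low, and two-view heights of the nipples came out about 6 mm low. I used the ear tops and joint faces for heights instead.

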